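# Bed a filter tube in V-blocks, butt it to the stop and clamp it

### The arm

A 7-joint arm with a two-finger parallel gripper is mounted at the origin on the work surface. World frame = base frame: x ahead of the robot, y to its left, z up, the work surface at z = 0. Lengths are in m, angles in rad, forces in N, time in s.
With the tool pointing down it reaches from about 0.425 to 0.925 m from the base axis. Payload 6.8 kg.
Tool frame: the origin (TCP) lies midway between the tips of the shut fingers; the grasp point (between the pads) lies 19 mm behind it; y points along the fingers, z is the direction in which the jaws open and shut, and the axes are right-handed (so a half turn about y gives the same grasp; the last joint's range is limited). The gripper opens to 85 mm and grips with 20 to 120 N. Pads are 22 mm wide; open, the fingers measure 114 mm over their backs; the gripper's body (76 mm by 85 mm) begins 54 mm behind the grasp point. The pads swing forward as they close: fully open they stand 13 mm farther back than shut.
Start: joints at [1.078, 0.477, 0.022, 1.555, -0.011, 1.109, -0.083], TCP at [0.253, -0.626, 0.231] pointing down, gripper open.
Joint ranges: [-2.96, 2.96], [-0.34, 2.1], [-1.41, 1.46], [0.24, 2.44], [-1.37, 4.51], [0.17, 1.92], [-2.96, 2.96]. Speed limits (rad/s): [2.39, 2.39, 3.14, 3.14, 3.14, 3.14, 3.14].

### API

Orientations are given as a rotation vector (axis times angle).
In Python, from bench import r gives the robot as it stands.
- The arm moves only by the tool send_rows, never from a script. Its argument "rows" is text: rows parted by semicolons, each of 6 numbers parted by spaces: the shift along the world's x, y, z in m, then the turn, a rotation vector about the world's x, y, z in rad. A call has 1 to 20 rows; each row shifts and turns the commanded pose from where the row before left it; what a row does not reach is not made up. A row lasts 1/10 s, in which the tool goes at most 50 mm and 8.59 degrees, less where a joint would pass 70% of its speed; a pose out of reach is approached as far as the arm can. A call is refused whole if a number of a shift passes 0.05 or a number of a turn 0.15, either way. A call with a gripper value outside its range is refused whole. "grip" is the finger opening in m, from 0 to 0.0854, set as the call begins (left out, the last holds). The fingers move at their own pace and stop on an object; "grip_force" is the grip in N (left out, the last holds). Time passes only in rows, so rows that do not move let the fingers close. It gives the time, the measured TCP pose, the force and the opening at its end, in the units of the state.
- r.get_obs(): the state, without advancing time (a new reading comes with each control period).
- r.grab_frame(name): name is "scene" or "top" or "wrist"; returns a dict with "pixels" (400x640x3 uint8, red, green, blue), "intrinsics" (3x3 intrinsics, pixels), "position" and "orientation" of the camera in the world. Camera axes: x right, y up, looking along -z (the intrinsics and any distortion apply to the point x, -y, -z); pixel columns grow to the right and rows downward; lengths in m; the calibration is good to about 2 mm. A picture is of the moment at which its call begins. There is no depth.
- r.hand_in(): hands the job in, once; it reports no verdict.
The state is a dict: "clock": time; "joints": joint angles; "qvel": joint speeds; "tau": joint torques, N m; "tcp_pos": TCP position; "orientation": TCP orientation; "contact_force": force on the tool from outside, world axes, zero at the start; "moment": the same for the moment, N m; "grip_width": finger opening in m.
Only numpy, scipy, OpenCV 4.12 (cv2) and the standard library are available. Lean on these libraries where they do the work, as an engineer would, in place of code of your own. Each camera call takes 0.05 s, during which the arm holds its last target.

### The job

Take the round filter tube out of its black cradle and lower it gently, without dropping it, into the pair of V-blocks until it beds in both, its plain blue-ringed end towards the stop. Slide it along the V-blocks until that end has pushed the little sprung contact pin right in and bears on the stop's white nose with a light but definite pressure (about 5 newtons beyond the drag of sliding; never ram it), let go, then push the red handle of the toggle clamp down level until it locks. Leave the dish, the tin and the attenuator where they are.

Things in the scene. Friction and masses are not known exactly. Their poses are not given: they have to be found in the camera images.
- tube_mid (a point): centre of the loose workpiece: a smooth bare aluminium tubular filter housing, 32 mm diameter, 190 mm long, about 0.3 kg. Its long axis is this point's y axis. +y end: flat plain end with a blue ring 11 to 19 mm from it. -y end: a 16 mm diameter brass connector that stands out a further 20 mm. It starts lying level in the cradle.
- tube_end (a point): centre of the flat plain end face of the tube, 95 mm along +y from tube_mid; y points out of the face
- cradle: black plastic storage cradle, fixed, 86 x 170 mm plate 8 mm thick with two notched uprights, 14 mm thick and 60 mm wide, tops 42 mm above the table, centred 66 mm either side of the origin along its y axis, which is the tube's axis at the start. Origin on the table under its middle. The waiting tube's axis is 49 mm above the table, and the space between the uprights is open down to the plate.
- fixture: fixed clamping fixture: dark base plate 90 mm (x) by 290 mm (y), 12 mm thick, from -115 to 175 mm in y. Origin on the table under the middle of the V-block pair. Its y axis runs along the Vs towards the stop, z up. On it stand the V-blocks and, at the +y end, the stop column with the toggle clamp on its top.
- v_blocks: the matched pair of steel V-blocks (origin and axes those of the fixture): each 56 mm wide (x), 30 mm long (y), centred at y = -66 and +66 mm, top 58 mm above the table; 90 degree V running along y, 40 mm wide at the mouth, 20 mm deep. The 102 mm space between them is open down to the base plate for fingers. A bedded tube drags with 2 to 6 N when slid along them.
- v_axis (a point): where the axis of a fully bedded tube passes, midway between the V-blocks: 60.6 mm above the table; y along the Vs towards the stop. The measured height and side position of this and of the tube are not exact: bed it by feel.
- stop: dark steel stop column, 40 mm wide, from y = 106 to 168 mm and 76 mm high under the clamp (origin and axes those of the fixture). Through it along the bedded tube's axis goes a stop screw with a rigid white 15 mm nylon nose facing the tube. The screw's setting is not measured: the nose's flat face stands anywhere from 75 to 103 mm along +y from v_axis. Find it by sliding the tube up to it.
- contact_pin (a joint): 6 mm brass spring contact pin in the middle of the nose: 0 standing 6 mm out of the nose's face, 0.006 pushed in flush with it (m). Its spring pushes with only 0.2 to 0.4 N. A tube that has pushed it in flush bears on the rigid nose.
- clamp_handle (a joint): angle of the toggle clamp's red handle: 0 locked (handle level, pointing to the fixture's +y), 1.08 to 1.18 rad open at the start (handle raised). It turns about an axis along the fixture's x through clamp_pivot, stays where left, moves with 1 to 5 N at its grip, and goes over dead centre at 0.08 rad to its end at 0. The pressing arm comes down with it, ever more slowly.
- clamp_pivot (a point): pivot of the clamp's red handle, fixed: 154 mm to +y of v_axis, in the plane x = 0, 109 mm above the table
- handle_grip (a point): point on the top face of the red handle, 80 mm out from the pivot (the handle is 18 mm wide, 13 mm thick, red from 30 to 108 mm from the pivot); moves with the handle. Raised, the handle ends up to 210 mm above the table. The top face looks up when locked, and towards the tube when the handle is raised.
- clamp_bar: steel pressing arm of the clamp, 62 mm long, origin at its own pivot, 124 mm to +y of v_axis and 98 mm above the table. When locked its 16 mm black rubber cap presses on the tube's top over the +y V-block with about 7 N. When open it stands nearly upright, top at 165 mm above the table, the cap reaching 27 mm from it towards the V-blocks.
- dish_mid (a point): middle of a loose aluminium dish, 84 mm diameter, 22 mm high: leave alone
- tin_mid (a point): middle of a loose closed round tin, 55 mm diameter, 29 mm high: leave alone
- attenuator_mid (a point): middle of a loose dark attenuator box, 34 x 56 x 22 mm with a brass connector at each end: leave alone
Things that resemble listed ones, but are neither listed nor needed, are in the scene too. There is more than one size of the part that bears tube_mid; the job needs the smallest.

How it is judged:
By the outcome, as a careful person would: the job done as asked, in the order asked, and still so for the second after the job is handed in, with the robot touching nothing.
It also fails if it takes over 64 s, if anything falls off the work surface, if the arm or the gripper's body presses on something with over 40 N, if the wrist force passes 120 N, or if a joint passes its speed limit or range.

## Working session

There is one attempt and no reset: what is moved stays moved. The work goes in short steps, Python scripts to look and compute and a tool call to move; the robot and the scene stay as the last step left them, time stands still between calls to the robot, and variables do not carry over. Pictures are saved under pics/ and viewed, and the job is handed in when it is done.

Besides the shell and the picture viewer there is one more tool, called after "Emit:" as name(argument=value, ...), one argument or row to a line, values as JSON. send_rows: Moves the arm, as the interface text tells. Its arguments: {"type":"object","properties":{"rows":{"type":"string"},"grip":{"type":"number"},"grip_force":{"type":"number"}},"required":["rows"]}

```bash
ls; mkdir -p pics; python3 - <<'E'
from bench import r
import cv2
o=r.get_obs()
print(o)
for n in ["scene","top","wrist"]:
    f=r.grab_frame(n)
    cv2.imwrite(f"pics/{n}0.png",f["pixels"][:,:,::-1])
    print(n,f["intrinsics"],f["position"],f["orientation"],[k for k in f])
E
```

```text
pics
{'clock': 0.0, 'joints': array([ 1.07788672,  0.47779915,  0.02232948,  1.55643796, -0.01152202,
        1.10931076, -0.08312514]), 'qvel': array([ 1.92159410e-03,  1.70757615e-03,  1.75026388e-04, -6.97067302e-04,
       -1.20623251e-03, -4.93448247e-05,  1.03632016e-03]), 'tau': array([-9.08745028e-05, -5.96458590e+01,  1.60747737e+00, -2.81204313e+01,
        1.22833857e-02,  9.49329376e-03,  3.92941018e-06]), 'tcp_pos': array([ 0.25316016, -0.62509101,  0.23033185]), 'orientation': array([-0.39220493,  2.0126444 , -2.00902009]), 'contact_force': array([ 0.7914657 , -0.32430375,  1.14127935]), 'moment': array([-0.00350971, -0.02421906,  0.02499474]), 'grip_width': 0.08556646399224485}
scene [[438.94669663   0.         319.3457485 ]
 [  0.         438.94669663 200.79755472]
 [  0.           0.           1.        ]] [ 1.10720788 -0.62790067  1.00445807] [0.73537458 0.29823281 0.7542531 ] ['pixels', 'intrinsics', 'position', 'orientation']
top [[508.36679889   0.         330.06489167]
 [  0.         508.36679889 192.10963598]
 [  0.           0.           1.        ]] [ 0.28765049 -0.0037587   1.60347691] [ 0.08810101 -0.08785195 -1.5762909 ] ['pixels', 'intrinsics', 'position', 'orientation']
wrist [[292.2832598    0.         318.57845376]
 [  0.         292.2832598  199.09959131]
 [  0.           0.           1.        ]] [ 0.32417762 -0.59691542  0.37183077] [-0.2694532   0.18252986 -1.17517327] ['pixels', 'intrinsics', 'position', 'orientation']
```

View pics/scene0.png

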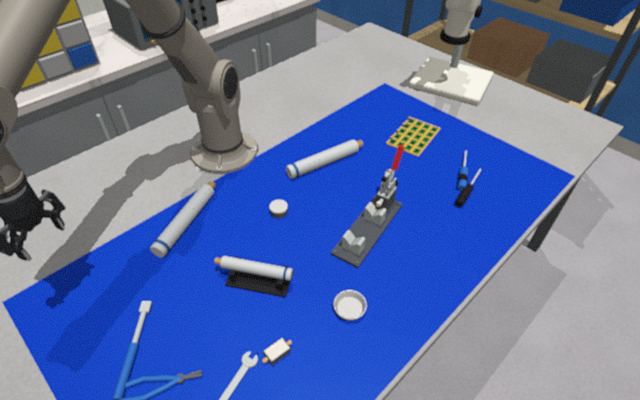

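View pics/top0.png

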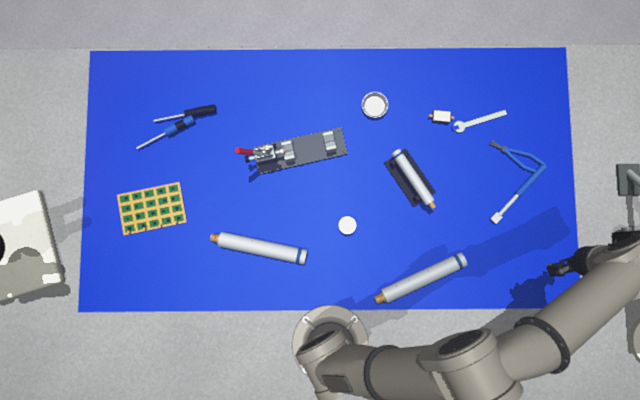

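View pics/wrist0.png

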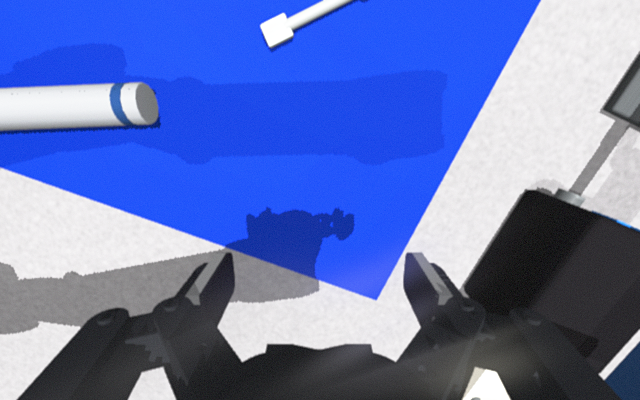

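Tube candidates in the top view are (413,178), in the black cradle and the shortest; (260,249), loose, bigger and on the table; and (421,278), also loose and bigger. I choose the one in the cradle at (413,178). Next is a close crop to check it.

```bash
python3 - <<'E'
import cv2
a=cv2.imread("pics/top0.png")
c1=cv2.resize(a[130:230,360:460],None,fx=4,fy=4,interpolation=cv2.INTER_CUBIC)
c2=cv2.resize(a[110:210,225:360],None,fx=4,fy=4,interpolation=cv2.INTER_CUBIC)
import numpy as np
cv2.imwrite("pics/crop_tube0.png",c1[:, :])
cv2.imwrite("pics/crop_fix0.png",c2)
s=cv2.imread("pics/scene0.png")
cv2.imwrite("pics/crop_sc0.png",cv2.resize(s[130:330,200:420],None,fx=3.5,fy=3,interpolation=cv2.INTER_CUBIC)[:600,:800])
E
```

```text
(no output)
```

View pics/crop_tube0.png

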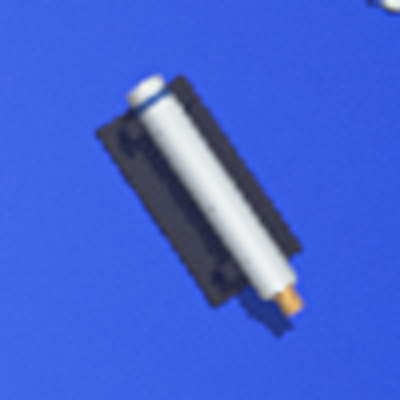

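View pics/crop_fix0.png

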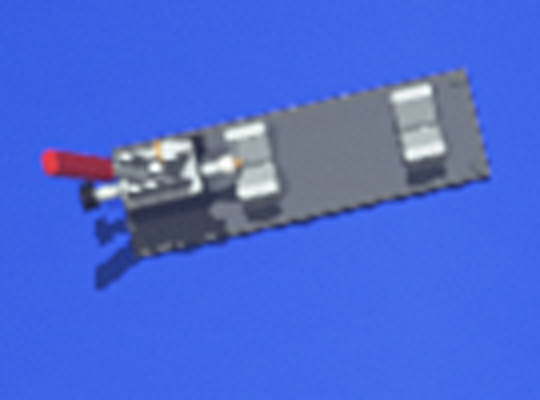

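View pics/crop_sc0.png

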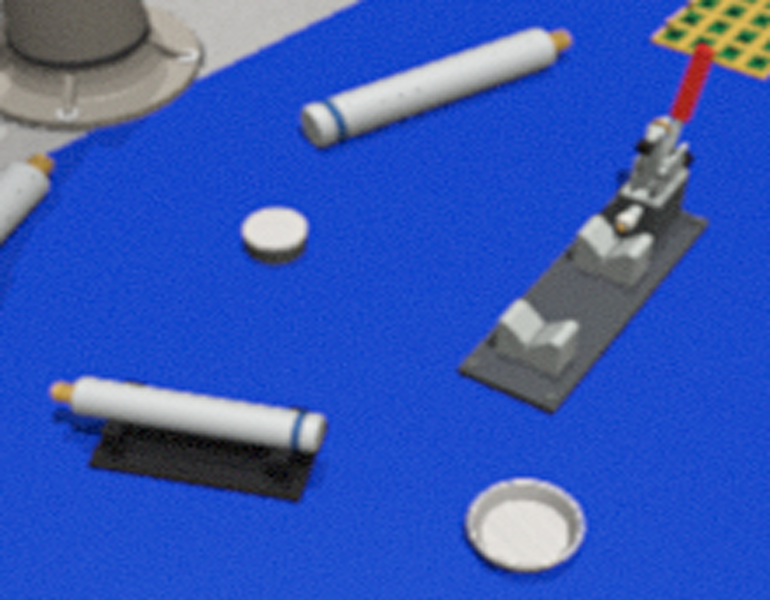

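The crops confirm it: the tube in the cradle has its blue-ringed plain end at about (396,152) and its brass connector at (432,205). The fixture's stop and red handle are at its left end, near (240,152), and the V-blocks are near (288,149) and (329,143).

```bash
cat > h.py <<'E'
import numpy as np, cv2
from scipy.spatial.transform import Rotation as R
def grab(n,name=None):
    from bench import r
    f=r.grab_frame(n)
    if name: cv2.imwrite(f"pics/{name}.png",f["pixels"][:,:,::-1])
    return f
def ray(f,uv):
    K=np.array(f["intrinsics"]);uv=np.atleast_2d(uv).astype(float)
    d=np.c_[(uv[:,0]-K[0,2])/K[0,0],-(uv[:,1]-K[1,2])/K[1,1],-np.ones(len(uv))]
    return np.array(f["position"]),d@R.from_rotvec(f["orientation"]).as_matrix().T
def onz(f,uv,z):
    p,d=ray(f,uv);return p+d*((z-p[2])/d[:,2])[:,None]
def proj(f,P):
    P=np.atleast_2d(P);c=(P-f["position"])@R.from_rotvec(f["orientation"]).as_matrix();K=np.array(f["intrinsics"])
    return np.c_[K[0,0]*c[:,0]/-c[:,2]+K[0,2],-K[1,1]*c[:,1]/-c[:,2]+K[1,2]]
def tri(f1,u1,f2,u2):
    p1,d1=ray(f1,u1);p2,d2=ray(f2,u2);d1=d1[0]/np.linalg.norm(d1);d2=d2[0]/np.linalg.norm(d2)
    A=np.c_[d1,-d2];s=np.linalg.lstsq(A,p2-p1,rcond=None)[0]
    a=p1+s[0]*d1;b=p2+s[1]*d2;return (a+b)/2,np.linalg.norm(a-b)
def show(n,a,x0,y0,x1,y1,k):
    cv2.imwrite(f"pics/{n}.png",cv2.resize(a[y0:y1,x0:x1,::-1],None,fx=k,fy=k,interpolation=cv2.INTER_CUBIC))
E
python3 - <<'E'
from h import *
f=grab("top");a=f["pixels"];hsv=cv2.cvtColor(a,cv2.COLOR_RGB2HSV)
# tube
x0,y0,x1,y1=360,130,460,230
sub=hsv[y0:y1,x0:x1].astype(int)
m=((sub[...,2]>120)&(sub[...,1]<110))
brass=((sub[...,0]<30)&(sub[...,1]>90)&(sub[...,2]>110))
n,l,st,ce=cv2.connectedComponentsWithStats(m.astype(np.uint8))
print(st,ce)
for nm,mm in (("white",m),("brass",brass)):
    ys,xs=np.nonzero(mm);print(nm,len(xs),xs.mean()+x0,ys.mean()+y0)
m[:, 75:]=m[:,75:] 
ys,xs=np.nonzero(m); P=np.c_[xs+x0,ys+y0]; P=P[(P[:,0]<440)&(P[:,1]>145)]
W=onz(f,P,0.049)[:,:2]
c,(w,h),ang=cv2.minAreaRect(W.astype(np.float32)*1000)
print("rect mm",c,w,h,ang)
mu=W.mean(0);u,s,vt=np.linalg.svd(W-mu);t=(W-mu)@vt[0];print("mean",mu,"dir",vt[0],"ext",t.min(),t.max(), (W-mu)@vt[1])
# dark plate
x0,y0,x1,y1=225,110,360,210
sub=hsv[y0:y1,x0:x1].astype(int)
nb=((sub[...,1]<120))
ys,xs=np.nonzero(nb);print(len(xs))
W=onz(f,np.c_[xs+x0,ys+y0],0.012)
red=((sub[...,0]<8)|(sub[...,0]>172))&(sub[...,1]>150)
ys,xs=np.nonzero(red);print("red",len(xs),xs.min()+x0,xs.max()+x0,ys.mean()+y0)
wh=(sub[...,1]<60)&(sub[...,2]>140)
n,l,st,ce=cv2.connectedComponentsWithStats(wh.astype(np.uint8))
for i in range(1,n):
    if st[i,4]>8: print(st[i],ce[i]+[x0,y0],onz(f,ce[i]+[x0,y0],0.058))
E
```

```text
[[   0    0  100  100 9341]
 [  95    0    5    3   12]
 [  32   19   44   60  646]
 [  70   76    1    1    1]] [[49.16175998 49.69724869]
 [97.41666667  0.83333333]
 [53.46904025 47.51083591]
 [70.         76.        ]]
white 659 414.29438543247346 176.7040971168437
brass 22 431.6818181818182 204.6818181818182
rect mm (502.209228515625, -263.80914306640625) 213.54977416992188 32.89466094970703 32.339908599853516
mean [ 0.50583369 -0.26188848] dir [-0.84085562 -0.54125948] ext -0.10268391926869067 0.11084536434290095 [-7.50930470e-03 -1.01086782e-02 -1.27080459e-02 -5.45798999e-04
 -3.14460629e-03 -5.74340770e-03 -8.34220325e-03 -1.09409929e-02
 -1.35397767e-02  3.81639008e-03  1.21815466e-03 -1.38007488e-03
 -3.97829856e-03 -6.57651638e-03 -9.17472832e-03 -1.17729344e-02
 -1.43711346e-02  8.17664323e-03  5.57897944e-03  2.98132151e-03
  3.83669446e-04 -2.21397675e-03 -4.81161709e-03 -7.40925156e-03
 -1.00068802e-02  1.25349618e-02  9.93786933e-03  7.34078277e-03
  4.74370207e-03  2.14662723e-03 -4.50441748e-04 -3.04750486e-03
 -5.64456211e-03 -1.34356987e-02  1.42948256e-02  1.1698
[... 9536 characters left out ...]
2835153e-04 -2.33606569e-03
 -7.47385017e-03  1.73864602e-02  1.48180894e-02  1.22497245e-02
  9.68136520e-03  7.11301168e-03  4.54466389e-03 -5.72866994e-03
 -8.29698906e-03  1.65579860e-02  1.39901853e-02  1.14223903e-02
  8.85460107e-03  6.28681755e-03 -6.55201405e-03 -7.37499337e-03
  7.20217146e-03 -3.06437118e-03 -5.63099253e-03  1.24436123e-03
 -1.32170232e-03  5.55120511e-03  2.98569912e-03]
2570
red 44 236 252 150.47727272727272
[ 97  20  15  20 194] [328.91237113 139.82989691] [[ 0.62418228 -0.00176128  0.058     ]]
[ 28  29  42  21 330] [279.65151515 149.53939394] [[0.59477732 0.15058886 0.058     ]]
[24 45 15  5 39] [255.25641026 156.87179487] [[0.57236271 0.22572576 0.058     ]]
```

```bash
python3 - <<'E'
from h import *
from bench import r
o=r.get_obs();M=R.from_rotvec(o["orientation"]).as_matrix()
print("tool axes cols\n",M.round(3)); z=M[:,2];print("jaw ang",np.degrees(np.arctan2(z[1],z[0])))
f=grab("wrist");C=R.from_rotvec(f["orientation"]).as_matrix();print("cam in tool",(M.T@(np.array(f["position"])-o["tcp_pos"])).round(4),"\n",(M.T@C).round(3))
f=grab("top");a=f["pixels"];hsv=cv2.cvtColor(a,cv2.COLOR_RGB2HSV).astype(int)
x0,y0,x1,y1=225,110,360,210
sub=hsv[y0:y1,x0:x1]
m=(sub[...,1]<115)&(sub[...,2]>60)
# plate long top edge and bottom edge
E1=[];E2=[]
for c in range(65,112):
    ys=np.nonzero(m[:,c])[0]
    E1.append((c+x0,ys.min()+y0-.5));E2.append((c+x0,ys.max()+y0+.5))
for E in (E1,E2):
    W=onz(f,np.array(E),0.012)[:,:2]
    vx,vy,px,py=cv2.fitLine((W*1000).astype(np.float32),cv2.DIST_HUBER,0,.01,.01).ravel()
    print("line dir ang",np.degrees(np.arctan2(vy,vx)),px,py)
ys,xs=np.nonzero(m);print(onz(f,[[345,150]],0.012))
for row in range(130,160,3):
    xs=np.nonzero(m[row-y0])[0];print(row,xs.min()+x0,xs.max()+x0)
E
```

```text
tool axes cols
 [[-0.927 -0.001  0.375]
 [-0.375  0.001 -0.927]
 [ 0.    -1.    -0.001]]
jaw ang -67.95111614728957
cam in tool [-0.0764 -0.1414  0.0003] 
 [[-0.001 -0.953 -0.302]
 [-0.001  0.302 -0.953]
 [ 1.    -0.001 -0.001]]
line dir ang -77.02786 657.0941 47.944664
line dir ang -77.24824 564.9496 48.66543
[[ 0.6008988  -0.05262564  0.012     ]]
130 326 341
133 313 342
136 300 343
139 287 343
142 275 344
145 262 345
148 253 345
151 253 346
154 254 345
157 246 332
```

Emit:
send_rows(
  rows="0.010 0.015 0 0 0 0.01; 0.02 0.03 0 0 0 0.015; 0.023 0.033 0 0 0 0.018; 0.023 0.033 0 0 0 0.018; 0.023 0.033 0 0 0 0.018; 0.023 0.033 0 0 0 0.018; 0.023 0.033 0 0 0 0.018; 0.023 0.033 0 0 0 0.018; 0.023 0.033 0 0 0 0.018; 0.023 0.033 0 0 0 0.018; 0.023 0.033 0 0 0 0.014; 0.02 0.025 0 0 0 0; 0 0 0 0 0 0; 0 0 0 0 0 0",
  grip=0.085,
)

```text
clock: 1.7
tcp_pos: [0.5106, -0.257, 0.2313]
orientation: [-0.557, 1.898, -1.897]
contact_force: [0.0, -1.6, -0.3]
grip_width: 0.0848
```

```bash
python3 - <<'E'
from h import *
from bench import r
f=grab("wrist","w1");np.save("w1.npy",f,allow_pickle=True)
print(r.get_obs())
E
```

```text
{'clock': 1.75, 'joints': array([ 0.51136843,  0.31681481, -0.18794844,  1.79740668,  0.06845403,
        1.03404014, -0.70487393]), 'qvel': array([ 0.02278634, -0.0004853 ,  0.01894822, -0.00041215,  0.00072551,
        0.00010594,  0.00059201]), 'tau': array([-1.56012855e+00, -4.82527685e+01, -2.02072218e+00, -2.71075255e+01,
       -1.08624988e-01, -3.33102769e-02, -2.03068508e-02]), 'tcp_pos': array([ 0.50984235, -0.25842533,  0.23126583]), 'orientation': array([-0.5554898,  1.899098 , -1.8995477]), 'contact_force': array([ 0.0075355 , -0.39919653, -0.10941051]), 'moment': array([-0.04770064,  0.01845643, -0.02565179]), 'grip_width': 0.08520870960933312}
```

View pics/w1.png

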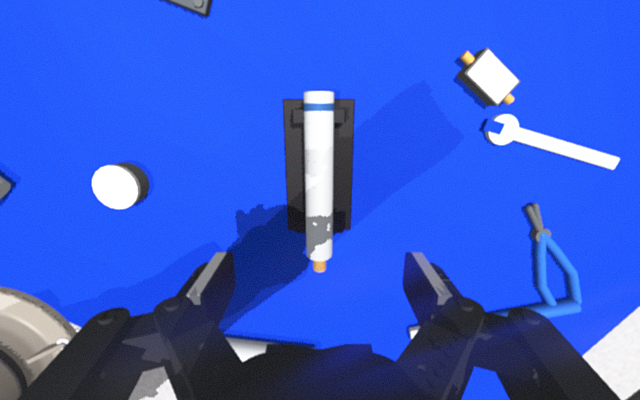

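The wrist view shows the tube upright at column ~319: the blue ring is at row ~106, the plain end at row ~92 and the brass at (320,266). Now I measure its axis and the blue ring.

```bash
cat >> h.py <<'E'
def tubemeas(f,x0,x1,y0,y1,z):
    a=f["pixels"];h=cv2.cvtColor(a,cv2.COLOR_RGB2HSV).astype(int)
    L=[]
    for y in range(y0,y1,2):
        m=(h[y,x0:x1,1]<90)&(h[y,x0:x1,2]>110)
        xs=np.nonzero(m)[0]
        if len(xs)>15: L.append(((xs.min()+xs.max())/2+x0,y,xs.max()-xs.min()+1))
    L=np.array(L);W=onz(f,L[:,:2],z)[:,:2]
    vx,vy,px,py=cv2.fitLine((W*1000).astype(np.float32),cv2.DIST_HUBER,0,.01,.01).ravel()
    return L,np.array([px,py])/1000,np.array([vx,vy])
E
python3 - <<'E'
from h import *
from bench import r
f=np.load("w1.npy",allow_pickle=True).item()
L,p,d=tubemeas(f,295,345,115,210,0.049)
if d[0]<0:d=-d
print("width px",L[::8,2],"ang",np.degrees(np.arctan2(d[1],d[0])),"p",p)
a=f["pixels"];h=cv2.cvtColor(a,cv2.COLOR_RGB2HSV).astype(int)
print("col",[tuple(a[y,319]) for y in range(86,116)][::1])
print("bot",[(y,tuple(a[y,320])) for y in range(250,276,2)])
# ring edges rows to positions at z=.065 (top of tube), end-face top
for y in (91.5,103,110,):print(y,onz(f,[[319,y]],0.065))
print(onz(f,[[320,260.5]],0.065),onz(f,[[320,272]],0.057))
o=r.get_obs();M=R.from_rotvec(o["orientation"]).as_matrix();print("jaw",np.degrees(np.arctan2(M[1,2],M[0,2])))
E
```

```text
width px [30. 30. 30. 28. 28. 27.] ang 33.11059 p [ 0.5401398 -0.2384825]
col [(np.uint8(41), np.uint8(95), np.uint8(253)), (np.uint8(40), np.uint8(96), np.uint8(253)), (np.uint8(38), np.uint8(92), np.uint8(253)), (np.uint8(29), np.uint8(80), np.uint8(251)), (np.uint8(113), np.uint8(128), np.uint8(244)), (np.uint8(242), np.uint8(243), np.uint8(250)), (np.uint8(255), np.uint8(255), np.uint8(255)), (np.uint8(255), np.uint8(255), np.uint8(255)), (np.uint8(255), np.uint8(255), np.uint8(255)), (np.uint8(255), np.uint8(255), np.uint8(255)), (np.uint8(255), np.uint8(255), np.uint8(255)), (np.uint8(255), np.uint8(255), np.uint8(255)), (np.uint8(255), np.uint8(255), np.uint8(255)), (np.uint8(255), np.uint8(255), np.uint8(255)), (np.uint8(255), np.uint8(255), np.uint8(255)), (np.uint8(255), np.uint8(255), np.uint8(255)), (np.uint8(255), np.uint8(255), np.uint8(255)), (np.uint8(210), np.uint8(235), np.uint8(252)), (np.uint8(107), np.uint8(164), np.uint8(241)), (np.uint8(77), np.uint8(147), np.uint8(237)), (np.uint8(85), np.uint8(150), np.uint8(238)), (np.uint8(84), np.uint8(151), np.uint8(238))
[... 616 characters left out ...]
), np.uint8(250), np.uint8(252))), (260, (np.uint8(245), np.uint8(241), np.uint8(241))), (262, (np.uint8(238), np.uint8(198), np.uint8(118))), (264, (np.uint8(236), np.uint8(192), np.uint8(117))), (266, (np.uint8(229), np.uint8(184), np.uint8(120))), (268, (np.uint8(228), np.uint8(180), np.uint8(117))), (270, (np.uint8(231), np.uint8(184), np.uint8(123))), (272, (np.uint8(154), np.uint8(144), np.uint8(245))), (274, (np.uint8(32), np.uint8(85), np.uint8(253)))]
91.5 [[ 0.58711734 -0.20863388  0.065     ]]
103 [[ 0.57803305 -0.21448603  0.065     ]]
110 [[ 0.57240232 -0.21811339  0.065     ]]
[[ 0.42982644 -0.3113693   0.065     ]] [[ 0.41269274 -0.32248169  0.057     ]]
jaw -57.43190006246192
```

Emit:
send_rows(
  rows="-0.0015 -0.001 -0.01 0 0 0.005; 0 0 -0.025 0 0 0; 0 0 -0.03 0 0 0; 0 0 -0.03 0 0 0; 0 0 -0.03 0 0 0; 0 0 -0.03 0 0 0; 0 0 -0.025 0 0 0; 0 0 -0.015 0 0 0; 0 0 -0.008 0 0 0; 0 0 0 0 0 0; 0 0 0 0 0 0",
)

```text
clock: 2.85
tcp_pos: [0.5094, -0.2602, 0.0291]
orientation: [-0.557, 1.895, -1.897]
contact_force: [0.4, -0.7, -0.1]
grip_width: 0.0849
```

```bash
python3 - <<'E'
from h import *
f=grab("wrist","w2")
E
```

```text
(no output)
```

View pics/w2.png

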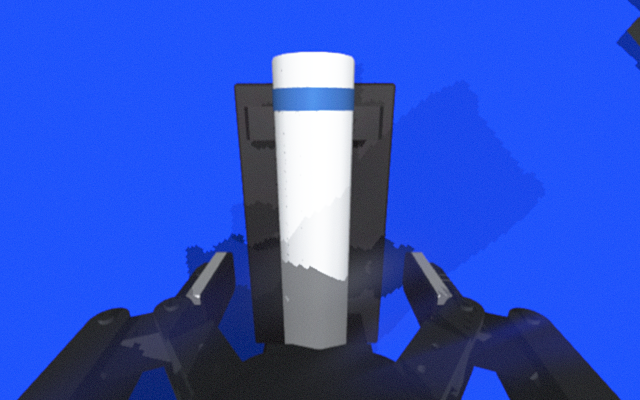

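Emit:
send_rows(
  rows="-0.0008 0.0012 0 0 0 0; 0 0 0 0 0 0; 0 0 0 0 0 0; 0 0 0 0 0 0; 0 0 0 0 0 0; 0 0 0 0 0 0; 0 0 0 0 0 0; 0 0 0 0 0 0",
  grip=0.02,
  grip_force=50,
)

```text
clock: 3.7
tcp_pos: [0.5083, -0.2586, 0.0288]
orientation: [-0.558, 1.896, -1.897]
contact_force: [-2.0, 0.4, 5.5]
grip_width: 0.0307
```

```bash
python3 - <<'E'
from bench import r
for i in range(1):
    o=r.get_obs();print(o["clock"],o["tcp_pos"],o["contact_force"],o["grip_width"],o["moment"])
E
```

```text
3.7 [ 0.50832259 -0.2585692   0.02877944] [-2.00044807  0.40517526  5.47053303] 0.030726419505139168 [0.071852   0.25452988 0.08037281]
```

Emit:
send_rows(
  rows="0 0 0.005 0 0 0; 0 0 0.01 0 0 0; 0 0 0.02 0 0 0; 0 0 0.03 0 0 0; 0 0 0.03 0 0 0; 0 0 0.03 0 0 0; 0 0 0.03 0 0 0; 0 0 0.02 0 0 0; 0 0 0.01 0 0 0; 0 0 0.005 0 0 0; 0 0 0 0 0 0",
)

```text
clock: 4.8
tcp_pos: [0.5078, -0.2583, 0.2181]
orientation: [-0.559, 1.897, -1.896]
contact_force: [0.3, -0.5, -4.0]
grip_width: 0.0304
```

```bash
python3 - <<'E'
from h import *
from bench import r
o=r.get_obs();print(o["contact_force"],o["moment"],o["tcp_pos"],o["grip_width"])
f=grab("wrist","w3")
t=grab("top")
for n,u in (("pin tip",(283.8,150)),):
    P=onz(t,u,0.0606)[0];d=np.array([-.223,.975]);print(n,P,(P[:2]-[.6068,.0668])@d,(P[:2]-[.6068,.0668])@[.975,.223])
E
```

```text
[ 0.27339782 -0.53750069 -3.95724226] [ 0.00050778 -0.05507148  0.00654341] [ 0.50780336 -0.25833389  0.21809068] 0.030448909640893078
pin tip [0.59272373 0.13753382 0.0606    ] 0.07210447975957758 0.002049280706208344
```

View pics/w3.png

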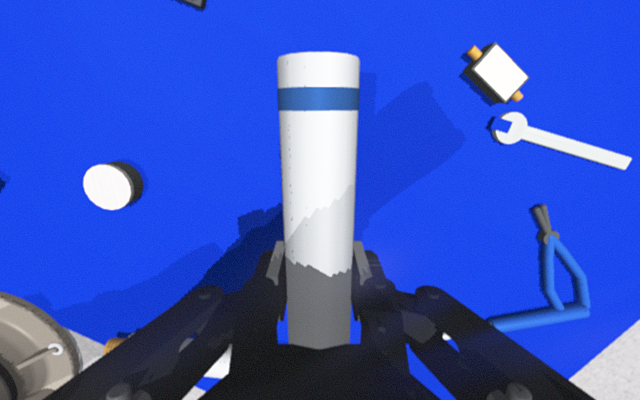

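Emit:
send_rows(
  rows="0.003 0.007 0.002 0 0 0.03; 0.007 0.017 0.003 0 0 0.07; 0.007 0.017 0.003 0 0 0.08; 0.007 0.017 0.003 0 0 0.08; 0.007 0.017 0.003 0 0 0.08; 0.007 0.017 0.003 0 0 0.08; 0.007 0.017 0.003 0 0 0.08; 0.007 0.017 0.003 0 0 0.08; 0.007 0.017 0.003 0 0 0.08; 0.007 0.017 0.003 0 0 0.08; 0.007 0.017 0.003 0 0 0.08; 0.007 0.017 0 0 0 0.08; 0.007 0.017 0 0 0 0.08; 0.007 0.017 0 0 0 0.08; 0.007 0.017 0 0 0 0.08; 0.007 0.017 0 0 0 0.06; 0.004 0.008 0 0 0 0.03; 0 0 0 0 0 0; 0 0 0 0 0 0",
)

```text
clock: 6.8
tcp_pos: [0.6199, 0.0108, 0.25]
orientation: [-1.311, 1.038, -1.038]
contact_force: [-1.1, -0.1, -4.7]
grip_width: 0.0304
```

```bash
python3 - <<'E'
from h import *
from bench import r
o=r.get_obs();print(o["contact_force"],o["tcp_pos"],o["joints"]);M=R.from_rotvec(o["orientation"]).as_matrix();print(M.round(3),"jaw",np.degrees(np.arctan2(M[1,2],M[0,2])))
f=grab("wrist","w4");np.save("w4.npy",f,allow_pickle=True)
E
```

```text
[-1.10819792 -0.13167273 -4.6688983 ] [0.61990322 0.01080328 0.24998741] [ 0.26347224  0.4184913  -0.51067909  1.6445467   0.22121474  1.13724985
 -0.07333942]
[[ 0.229 -0.001  0.974]
 [-0.974 -0.001  0.229]
 [ 0.    -1.    -0.001]] jaw 13.217009068153118
```

View pics/w4.png

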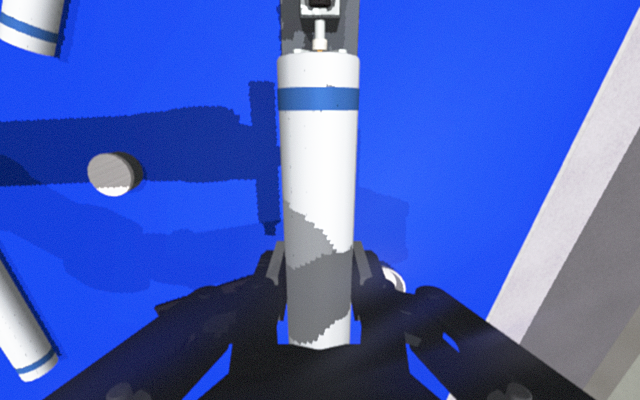

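The tube points along the fixture. The white nose is at about (320,25-45), almost in line with the tube axis (col ~318). Zooming in to measure it.

```bash
python3 - <<'E'
from h import *
f=np.load("w4.npy",allow_pickle=True).item();show("w4c",f["pixels"],260,0,380,75,6)
E
```

```text
(no output)
```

View pics/w4c.png

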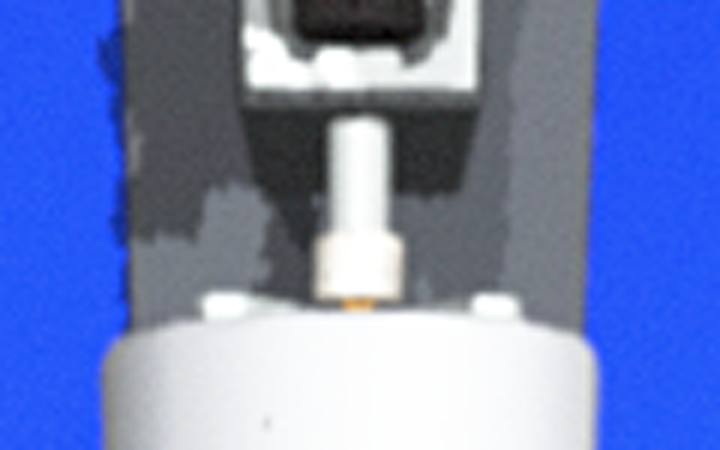

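```bash
python3 - <<'E'
from h import *
f=np.load("w4.npy",allow_pickle=True).item()
c=lambda x,y:(260+x/6-.4,y/6-.4)
for nm,u,z in (("nose",c(359,298),.0606),("screw",c(359,180),.0606),("vtop",c(361.5,305),.058),("plateL",c(130,325),.012),("plateR",c(585,325),.012),("plateL2",c(125,60),.012),("plateR2",c(598,60),.012)):
    print(nm,onz(f,u,z)[0])
p=onz(f,c(359,298),.0606)[0]
L,p0,d=tubemeas(f,260,380,115,230,0.25+0.0205)
if d[1]<0:d=-d
print("tube w",L[::10,2],p0,d,np.degrees(np.arctan2(d[1],d[0])))
# depth check on end: rows
print(onz(f,[[318.5,52]],.2865),onz(f,[[318.5,87]],.2865),onz(f,[[318.5,109.5]],.2865))
E
```

```text
nose [0.58953831 0.1395369  0.0606    ]
screw [0.58543964 0.15684769 0.0606    ]
vtop [0.59011055 0.13900465 0.058     ]
plateL [0.54516594 0.13252767 0.012     ]
plateR [0.63196437 0.15298541 0.012     ]
plateL2 [0.53557922 0.17669555 0.012     ]
plateR2 [0.62221818 0.19710627 0.012     ]
tube w [79. 77. 75. 74. 72. 70.] [0.60808134 0.0573939 ] [-0.23389074  0.97226286] 103.52624
[[0.59771394 0.10180924 0.2865    ]] [[0.60015116 0.091471   0.2865    ]] [[0.60180726 0.08444611 0.2865    ]]
```

Emit:
send_rows(
  rows="-0.0014 0.0058 -0.01 0 0 -0.005; -0.002 0.0088 -0.025 0 0 0; -0.002 0.0088 -0.03 0 0 0; 0 0 -0.03 0 0 0; 0 0 -0.03 0 0 0; 0 0 -0.025 0 0 0; 0 0 -0.02 0 0 0; 0 0 -0.01 0 0 0; 0 0 0 0 0 0; 0 0 0 0 0 0",
)

```text
clock: 7.85
tcp_pos: [0.6152, 0.035, 0.071]
orientation: [-1.307, 1.04, -1.041]
contact_force: [0.6, 0.9, -3.3]
grip_width: 0.0308
```

```bash
python3 - <<'E'
from h import *
from bench import r
o=r.get_obs();print(o["contact_force"],o["tcp_pos"],o["moment"]);M=R.from_rotvec(o["orientation"]).as_matrix();print("jaw",np.degrees(np.arctan2(M[1,2],M[0,2])))
f=grab("wrist","w5");np.save("w5.npy",f,allow_pickle=True)
g=grab("scene");show("s5",g["pixels"],310,120,430,280,3.6)
E
```

```text
[ 0.63948957  0.93642662 -3.31083072] [0.61516742 0.03500289 0.07096158] [ 0.03029721 -0.0398873  -0.01658061]
jaw 12.981010262569411
```

View pics/w5.png

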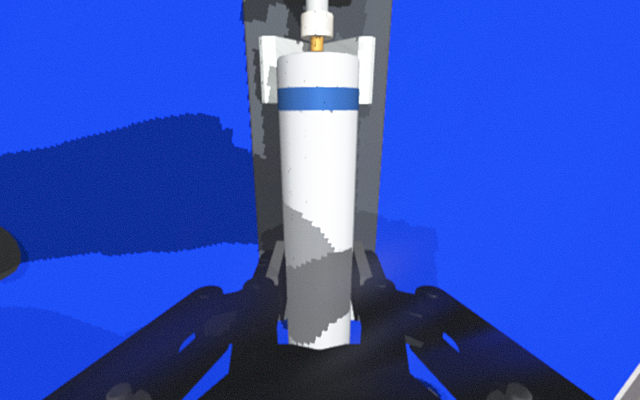

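View pics/s5.png

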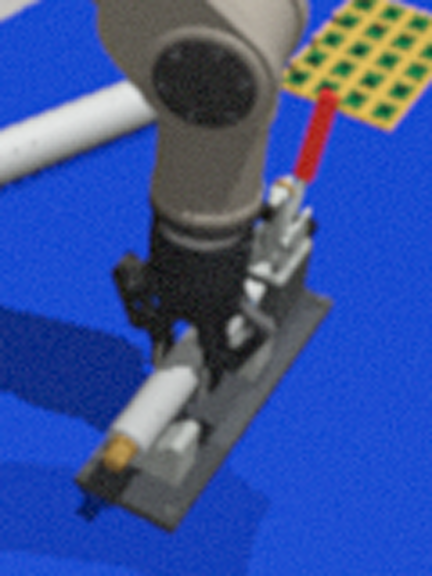

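The tube end is over the +y V-block. The V-block's outer edges are at cols ~260 and ~373, the tube's edges at ~278 and ~358, and the nose and pin at col ~317. Next I compute the lateral offset.

```bash
python3 - <<'E'
from h import *
f=np.load("w5.npy",allow_pickle=True).item();show("w5c",f["pixels"],240,0,395,115,5)
x=np.array([.974,.225]);y=np.array([-.225,.974]);O=np.array([.6064,.0667])
L,p0,d=tubemeas(f,262,372,112,230,0.071+0.0202)
if d[1]<0:d=-d
print(L[::10]);e=p0+d*(.1)
print("tube lat",(p0-O)@x,"y",(p0-O)@y,"ang",np.degrees(np.arctan2(d[1],d[0])))
for t in (-.05,0,.05): 
    q=p0+d*(t-(p0-O)@y); print(t,(q-O)@x)
g=cv2.cvtColor(f["pixels"],cv2.COLOR_RGB2HSV).astype(int)
for row in (45,60,75,90): print(row,[(c,g[row,c,1],g[row,c,2]) for c in list(range(254,284,3))+list(range(354,384,3))])
E
```

```text
[[325.  112.   93. ]
 [316.5 132.  110. ]
 [316.5 152.  110. ]
 [326.5 172.   90. ]
 [326.5 192.   90. ]
 [327.  212.   89. ]]
tube lat 0.002803396780633879 y 0.018406326224040998 ang 107.27854
-0.05 0.00789615672031278
0 0.004173723269494654
0.05 0.0004512898186766392
45 [(254, np.int64(27), np.int64(124)), (257, np.int64(32), np.int64(120)), (260, np.int64(8), np.int64(202)), (263, np.int64(0), np.int64(255)), (266, np.int64(0), np.int64(254)), (269, np.int64(1), np.int64(253)), (272, np.int64(1), np.int64(254)), (275, np.int64(3), np.int64(250)), (278, np.int64(5), np.int64(237)), (281, np.int64(5), np.int64(238)), (354, np.int64(6), np.int64(180)), (357, np.int64(6), np.int64(181)), (360, np.int64(3), np.int64(251)), (363, np.int64(2), np.int64(252)), (366, np.int64(1), np.int64(255)), (369, np.int64(1), np.int64(255)), (372, np.int64(4), np.int64(239)), (375, np.int64(16), np.int64(155)), (378, np.int64(31), np.int64(122)), (381, np.int64(28), np.int64(120))]
60 [(254, np.int64(31), np.int64(74)), (257, np.int64(31), np.int64(74)), (260, np.int64(9), np.int64(190)), (263, np.int
[... 1313 characters left out ...]
4(32), np.int64(118)), (257, np.int64(38), np.int64(74)), (260, np.int64(21), np.int64(86)), (263, np.int64(10), np.int64(208)), (266, np.int64(1), np.int64(255)), (269, np.int64(5), np.int64(234)), (272, np.int64(8), np.int64(187)), (275, np.int64(7), np.int64(191)), (278, np.int64(164), np.int64(104)), (281, np.int64(163), np.int64(136)), (354, np.int64(173), np.int64(168)), (357, np.int64(191), np.int64(143)), (360, np.int64(0), np.int64(255)), (363, np.int64(1), np.int64(255)), (366, np.int64(1), np.int64(255)), (369, np.int64(2), np.int64(250)), (372, np.int64(13), np.int64(181)), (375, np.int64(32), np.int64(119)), (378, np.int64(31), np.int64(122)), (381, np.int64(35), np.int64(118))]
```

View pics/w5c.png

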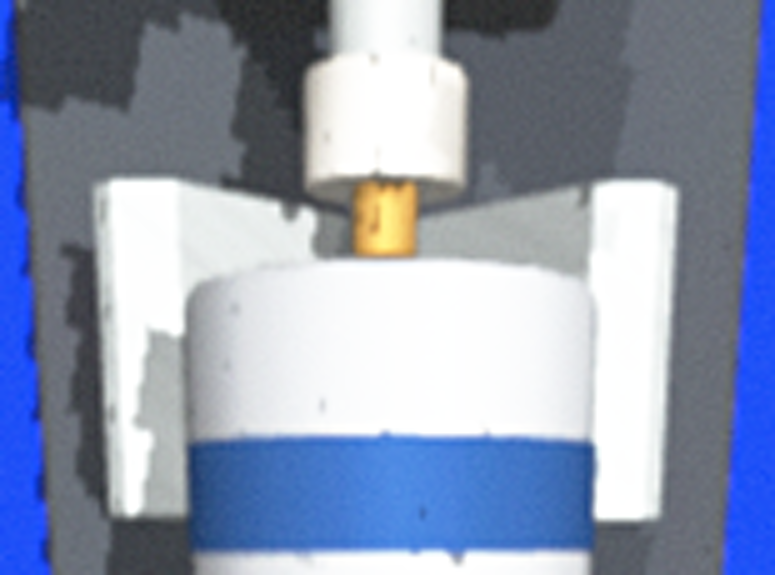

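```bash
python3 - <<'E'
from h import *
f=np.load("w5.npy",allow_pickle=True).item()
x=np.array([.974,.225]);y=np.array([-.225,.974]);O=np.array([.6064,.0667])
c=lambda u,v:(240+u/5-.4,v/5-.4)
for n,u,z in (("VbL",c(95,180),.058),("VbR",c(677,180),.058),("VfL",c(110,515),.058),("VfR",c(660,515),.058),("nose",c(386,195),.0606),("pin",c(386,255),.0606),("tubeL",c(188,490),.0912),("tubeR",c(595,490),.0912),("tubetopend",c(390,265),.107),("ring",c(390,440),.107),("ring2",c(390,552),.107),("tubeL230",(282.,230),.0912),("tubeR230",(354.5,230),.0912)):
    p=onz(f,u,z)[0,:2];print(n,p.round(4),((p-O)@x).round(4),((p-O)@y).round(4))
a=cv2.cvtColor(f["pixels"],cv2.COLOR_RGB2HSV).astype(int)
for row in (150,230):print(row,[(c,a[row,c,1],a[row,c,2]) for c in list(range(274,292,2))+list(range(346,364,2))])
E
```

```text
VbL [0.5625 0.1342] -0.0275 0.0757
VbR [0.6159 0.1466] 0.0272 0.0757
VfL [0.5689 0.105 ] -0.0279 0.0457
VfR [0.6227 0.1174] 0.0273 0.0458
nose [0.5896 0.1387] -0.0002 0.0739
pin [0.5907 0.1338] -0.0002 0.0689
tubeL [0.5806 0.1092] -0.0156 0.0472
tubeR [0.6117 0.1164] 0.0163 0.0472
tubetopend [0.593  0.1259] 0.0003 0.0607
ring [0.5954 0.1155] 0.0003 0.05
ring2 [0.5971 0.1084] 0.0003 0.0428
tubeL230 [0.5931 0.0543] -0.0158 -0.0091
tubeR230 [0.6248 0.0616] 0.0168 -0.0091
150 [(274, np.int64(24), np.int64(75)), (276, np.int64(25), np.int64(72)), (278, np.int64(35), np.int64(73)), (280, np.int64(7), np.int64(107)), (282, np.int64(11), np.int64(161)), (284, np.int64(12), np.int64(177)), (286, np.int64(10), np.int64(200)), (288, np.int64(11), np.int64(215)), (290, np.int64(7), np.int64(227)), (346, np.int64(3), np.int64(250)), (348, np.int64(5), np.int64(246)), (350, np.int64(5), np.int64(241)), (352, np.int64(5), np.int64(237)), (354, np.int64(6), np.int64(230)), (356, np.int64(12), np.int64(152)), (358, np.int64(33), np.int64(116)), (360, np.int64(28), np.int64(117)), (362, np.int64(36), np.int64(119))]
230 [(274, np.int64(28), np.int64(54)), (276, np.int64(29), np.int64(53)), (278, np.int64(21), np.int64(49)), (280, np.int64(59), np.int64(61)), (282, np.int64(32), np.int64(56)), (284, np.int64(10), np.int64(124)), (286, np.int64(5), np.int64(142)), (288, np.int64(12), np.int64(150)), (290, np.int64(11), np.int64(156)), (346, np.int64(5), np.int64(244)), (348, np.int64(4), np.int64(239)), (350, np.int64(5), np.int64(233)), (352, np.int64(10), np.int64(208)), (354, np.int64(29), np.int64(114)), (356, np.int64(34), np.int64(105)), (358, np.int64(32), np.int64(105)), (360, np.int64(45), np.int64(101)), (362, np.int64(36), np.int64(106))]
```

Emit:
send_rows(
  rows="-0.0005 -0.0001 -0.006 0 0 0; 0 0 -0.008 0 0 0; 0 0 -0.006 0 0 0; 0 0 -0.003 0 0 0; 0 0 -0.001 0 0 0; 0 0 0 0 0 0; 0 0 0 0 0 0",
)

```text
clock: 8.65
tcp_pos: [0.6144, 0.0349, 0.0465]
orientation: [-1.308, 1.04, -1.04]
contact_force: [0.0, -0.8, -3.1]
grip_width: 0.0303
```

Emit:
send_rows(
  rows="0 0 -0.001 0 0 0; 0 0 -0.001 0 0 0; 0 0 -0.001 0 0 0; 0 0 0 0 0 0; 0 0 0 0 0 0",
)

```text
clock: 9.15
tcp_pos: [0.6142, 0.0348, 0.0433]
orientation: [-1.308, 1.04, -1.04]
contact_force: [0.3, 0.6, -3.5]
grip_width: 0.0305
```

Free hang is about -3.3 N in z. I lower in 0.5 mm steps and watch the force.

Emit:
send_rows(
  rows="0 0 -0.0005 0 0 0; 0 0 -0.0005 0 0 0; 0 0 0 0 0 0; 0 0 0 0 0 0",
)

```text
clock: 9.55
tcp_pos: [0.6142, 0.0349, 0.0423]
orientation: [-1.308, 1.04, -1.04]
contact_force: [-0.1, -0.1, -4.0]
grip_width: 0.0306
```

Emit:
send_rows(
  rows="0 0 -0.0005 0 0 0; 0 0 -0.0005 0 0 0; 0 0 0 0 0 0; 0 0 0 0 0 0",
)

```text
clock: 9.95
tcp_pos: [0.6142, 0.0348, 0.0414]
orientation: [-1.308, 1.04, -1.04]
contact_force: [-0.5, 0.4, -3.3]
grip_width: 0.0307
```

Emit:
send_rows(
  rows="0 0 -0.0005 0 0 0; 0 0 -0.0005 0 0 0; 0 0 0 0 0 0; 0 0 0 0 0 0",
)

```text
clock: 10.35
tcp_pos: [0.6143, 0.0349, 0.0411]
orientation: [-1.308, 1.04, -1.041]
contact_force: [-3.8, -0.3, 5.0]
grip_width: 0.0307
```

Emit:
send_rows(
  rows="0 0 -0.0005 0 0 0; 0 0 0 0 0 0; 0 0 0 0 0 0",
)

```text
clock: 10.65
tcp_pos: [0.6143, 0.035, 0.0411]
orientation: [-1.308, 1.04, -1.041]
contact_force: [-6.2, -1.2, 10.1]
grip_width: 0.0306
```

Emit:
send_rows(
  rows="-0.0005 -0.0001 0.0003 0 0 0; 0 0 0 0 0 0; 0 0 0 0 0 0",
)

```text
clock: 10.95
tcp_pos: [0.6143, 0.0349, 0.0411]
orientation: [-1.307, 1.04, -1.041]
contact_force: [-3.0, -0.2, 7.1]
grip_width: 0.0305
```

```bash
python3 - <<'E'
from bench import r
o=r.get_obs();print(o["contact_force"],o["moment"],o["tcp_pos"])
E
```

```text
[-3.03556551 -0.23696846  7.05776122] [-0.15310085  0.52386226 -0.1295216 ] [0.61426496 0.03487668 0.04108723]
```

Emit:
send_rows(
  rows="-0.0005 -0.0001 0.0003 0 0 0; 0 0 0 0 0 0; 0 0 0 0 0 0",
)

```text
clock: 11.25
tcp_pos: [0.614, 0.0348, 0.041]
orientation: [-1.307, 1.039, -1.041]
contact_force: [-0.7, -0.1, 5.0]
grip_width: 0.0303
```

```bash
python3 - <<'E'
from h import *
from bench import r
o=r.get_obs();print(o["contact_force"],o["moment"],o["tcp_pos"])
M=R.from_rotvec(o["orientation"]).as_matrix();print("jaw",np.degrees(np.arctan2(M[1,2],M[0,2])),M[2].round(4))
f=grab("wrist","w6");np.save("w6.npy",f,allow_pickle=True);show("w6c",f["pixels"],240,0,395,115,5)
E
```

```text
[-0.7316241  -0.08102397  5.01609838] [-0.05580199 -0.06803204 -0.20361772] [0.61403458 0.0348353  0.04097185]
jaw 12.99485204755757 [ 0.     -1.      0.0017]
```

View pics/w6c.png

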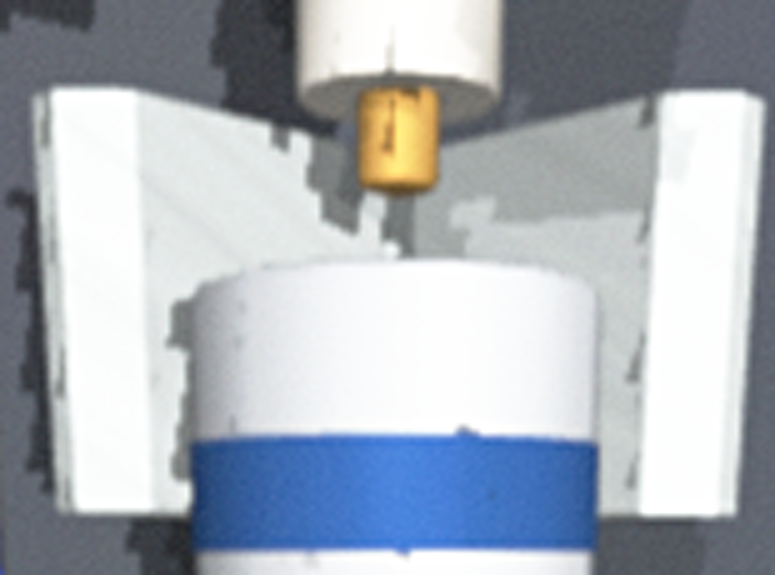

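Fx is about 0 with both flanks loaded, so the tube is bedded. I ease the vertical load slightly and start sliding to measure the drag.

Emit:
send_rows(
  rows="0 0 0.0003 0 0 0; -0.0002 0.001 0 0 0 0; -0.0002 0.001 0 0 0 0; -0.0002 0.001 0 0 0 0; -0.0003 0.001 0 0 0 0",
)

```text
clock: 11.8
tcp_pos: [0.6134, 0.0367, 0.0409]
orientation: [-1.308, 1.04, -1.044]
contact_force: [3.9, -4.8, 2.1]
grip_width: 0.0306
```

```bash
cat > st.py <<'E'
from h import *
from bench import r
o=r.get_obs();F=o["contact_force"];p=o["tcp_pos"]
x=np.array([.974,.225]);y=np.array([-.225,.974]);O=np.array([.6075,.0618])
print("t",o["clock"],"Fx %.2f Fy %.2f Fz %.2f"%(F[:2]@x,F[:2]@y,F[2]),"pos x %.2f y %.2f z %.2f"%tuple(1000*np.array([(p[:2]-O)@x,(p[:2]-O)@y,p[2]])),"mom",o["moment"].round(2),"w",round(o["grip_width"],4),p.round(4))
E
python3 st.py
```

```text
t 11.8 Fx 2.70 Fy -5.58 Fz 2.07 pos x 0.10 y -25.74 z 40.87 mom [-0.88 -0.82 -0.25] w 0.0306 [0.6134 0.0367 0.0409]
```

Emit:
send_rows(
  rows="0.0001 0.001 0.0001 0 0 0; -0.0002 0.001 0 0 0 0; -0.0002 0.001 0 0 0 0; -0.0002 0.001 0 0 0 0; -0.0003 0.001 0 0 0 0",
)

```text
clock: 12.3
tcp_pos: [0.6123, 0.0415, 0.0409]
orientation: [-1.308, 1.04, -1.044]
contact_force: [2.7, -3.8, 2.8]
grip_width: 0.0309
```

```bash
python3 st.py
```

```text
t 12.3 Fx 1.77 Fy -4.33 Fz 2.83 pos x 0.10 y -20.87 z 40.88 mom [-0.91 -0.57 -0.28] w 0.0309 [0.6123 0.0415 0.0409]
```

Emit:
send_rows(
  rows="-0.0001 0.0006 0 0 0 0; -0.0001 0.0006 0 0 0 0; -0.0001 0.0006 0 0 0 0; -0.0001 0.0006 0 0 0 0; -0.0001 0.0006 0 0 0 0",
)

```text
clock: 12.8
tcp_pos: [0.6117, 0.0442, 0.0408]
orientation: [-1.309, 1.04, -1.044]
contact_force: [2.6, -5.0, 3.2]
grip_width: 0.0309
```

```bash
python3 - <<'E'
from h import *
f=grab("wrist","w7");show("w7c",f["pixels"],240,0,395,115,5)
E
python3 st.py
```

```text
t 12.85 Fx 1.81 Fy -5.91 Fz 2.69 pos x 0.16 y -18.00 z 40.89 mom [-1.02 -0.58 -0.32] w 0.0309 [0.6117 0.0443 0.0409]
```

View pics/w7c.png

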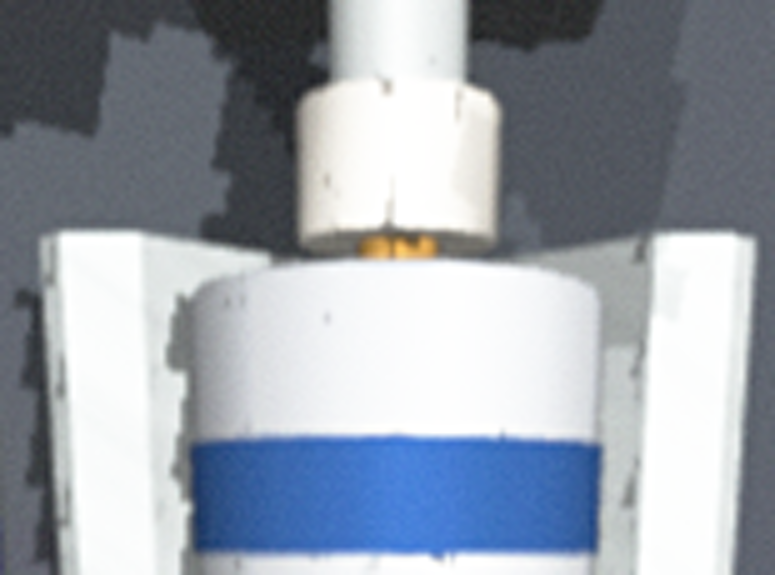

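Emit:
send_rows(
  rows="-0.0001 0.0004 0 0 0 0; -0.0001 0.0004 0 0 0 0; -0.0001 0.0004 0 0 0 0; -0.0001 0.0004 0 0 0 0",
)

```text
clock: 13.25
tcp_pos: [0.6114, 0.0458, 0.0409]
orientation: [-1.309, 1.04, -1.044]
contact_force: [2.7, -5.1, 2.4]
grip_width: 0.031
```

```bash
python3 st.py
```

```text
t 13.25 Fx 1.49 Fy -5.53 Fz 2.43 pos x 0.20 y -16.51 z 40.90 mom [-1.09 -0.67 -0.32] w 0.031 [0.6114 0.0458 0.0409]
```

Emit:
send_rows(
  rows="-0.0001 0.0003 0 0 0 0; -0.0001 0.0003 0 0 0 0; -0.0001 0.0003 0 0 0 0",
)

```text
clock: 13.55
tcp_pos: [0.6111, 0.0467, 0.0409]
orientation: [-1.308, 1.04, -1.044]
contact_force: [3.5, -5.2, 3.1]
grip_width: 0.0301
```

```bash
python3 st.py
```

```text
t 13.55 Fx 2.26 Fy -5.86 Fz 3.11 pos x 0.15 y -15.52 z 40.87 mom [-1.06 -0.68 -0.29] w 0.0301 [0.6111 0.0467 0.0409]
```

Emit:
send_rows(
  rows="-0.0001 0.0003 0 0 0 0; -0.0001 0.0003 0 0 0 0",
)

```text
clock: 13.75
tcp_pos: [0.611, 0.0474, 0.0409]
orientation: [-1.308, 1.04, -1.044]
contact_force: [4.1, -6.6, 2.3]
grip_width: 0.0306
```

```bash
python3 st.py
```

```text
t 13.75 Fx 2.51 Fy -7.35 Fz 2.30 pos x 0.16 y -14.84 z 40.89 mom [-0.94 -0.74 -0.33] w 0.0306 [0.611  0.0474 0.0409]
```

Emit:
send_rows(
  rows="-0.0001 0.0003 0 0 0 0; -0.0001 0.0003 0 0 0 0",
)

```text
clock: 13.95
tcp_pos: [0.611, 0.0475, 0.0409]
orientation: [-1.309, 1.04, -1.045]
contact_force: [4.6, -6.8, 2.4]
grip_width: 0.0308
```

```bash
python3 st.py
```

```text
t 13.95 Fx 2.99 Fy -7.64 Fz 2.38 pos x 0.17 y -14.75 z 40.87 mom [-1.29 -0.81 -0.17] w 0.0308 [0.611  0.0475 0.0409]
```

Emit:
send_rows(
  rows="-0.0001 0.0003 0 0 0 0; 0 0 0 0 0 0",
)

```text
clock: 14.15
tcp_pos: [0.611, 0.0475, 0.0409]
orientation: [-1.309, 1.04, -1.045]
contact_force: [3.8, -6.8, 1.8]
grip_width: 0.0305
```

```bash
python3 st.py
```

```text
t 14.15 Fx 2.14 Fy -7.50 Fz 1.77 pos x 0.17 y -14.76 z 40.89 mom [-1.35 -0.86 -0.22] w 0.0305 [0.611  0.0475 0.0409]
```

Emit:
send_rows(
  rows="-0.0001 0.0003 0 0 0 0; 0 0 0 0 0 0",
)

```text
clock: 14.35
tcp_pos: [0.611, 0.0475, 0.0409]
orientation: [-1.309, 1.04, -1.046]
contact_force: [4.5, -7.4, 2.9]
grip_width: 0.0307
```

```bash
python3 st.py
```

```text
t 14.35 Fx 2.69 Fy -8.16 Fz 2.88 pos x 0.17 y -14.76 z 40.88 mom [-1.42 -0.88 -0.21] w 0.0307 [0.611  0.0475 0.0409]
```

Emit:
send_rows(
  rows="-0.0001 0.0003 0 0 0 0; -0.0001 0.0003 0 0 0 0; 0 0 0 0 0 0",
)

```text
clock: 14.65
tcp_pos: [0.611, 0.0474, 0.0409]
orientation: [-1.309, 1.04, -1.046]
contact_force: [4.3, -8.4, 2.7]
grip_width: 0.0308
```

```bash
python3 st.py
```

```text
t 14.65 Fx 2.27 Fy -9.16 Fz 2.66 pos x 0.18 y -14.78 z 40.89 mom [-1.63 -1.02 -0.11] w 0.0308 [0.611  0.0474 0.0409]
```

Emit:
send_rows(
  rows="-0.0001 0.0003 0 0 0 0; 0 0 0 0 0 0; 0 0 0 0 0 0",
)

```text
clock: 14.95
tcp_pos: [0.611, 0.0475, 0.0409]
orientation: [-1.309, 1.04, -1.047]
contact_force: [4.6, -9.3, 1.3]
grip_width: 0.0308
```

```bash
python3 st.py
```

```text
t 14.95 Fx 2.37 Fy -10.10 Fz 1.32 pos x 0.19 y -14.75 z 40.89 mom [-1.78 -1.12 -0.21] w 0.0308 [0.611  0.0475 0.0409]
```

Emit:
send_rows(
  rows="-0.0001 0.0003 0 0 0 0; 0 0 0 0 0 0; 0 0 0 0 0 0; 0 0 0 0 0 0",
)

```text
clock: 15.35
tcp_pos: [0.611, 0.0475, 0.0409]
orientation: [-1.309, 1.039, -1.047]
contact_force: [5.2, -9.9, 1.0]
grip_width: 0.0308
```

```bash
python3 st.py; python3 - <<'E'
from h import *
f=grab("wrist","w8");show("w8c",f["pixels"],240,0,395,115,5)
E
python3 st.py
```

```text
t 15.35 Fx 2.87 Fy -10.87 Fz 0.96 pos x 0.16 y -14.75 z 40.87 mom [-1.9  -1.08 -0.15] w 0.0308 [0.611  0.0475 0.0409]
t 15.4 Fx 3.60 Fy -11.45 Fz 1.86 pos x 0.16 y -14.77 z 40.89 mom [-1.92 -1.16 -0.16] w 0.0308 [0.611  0.0474 0.0409]
```

View pics/w8c.png

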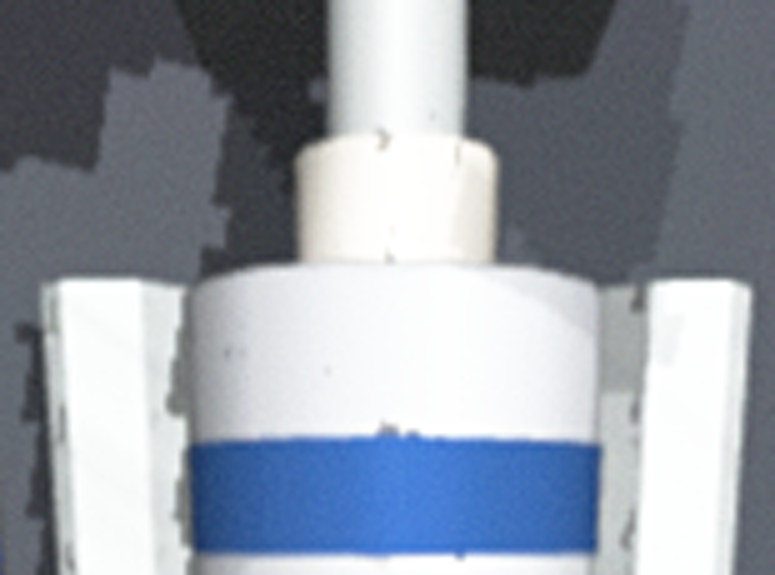

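The white nose sits flush on the tube end (contact at row ~52 of the full frame) and the pin is no longer visible. Fy is about -10.9 N against a sliding drag of about 5.6 N. Now I let go.

Emit:
send_rows(
  rows="0 0 0 0 0 0; 0 0 0 0 0 0; 0 0 0 0 0 0; 0 0 0 0 0 0; 0 0 0 0 0 0; 0 0 0 0 0 0; 0 0 0 0 0 0; 0 0 0 0 0 0",
  grip=0.085,
)

```text
clock: 16.2
tcp_pos: [0.6093, 0.0521, 0.0408]
orientation: [-1.308, 1.04, -1.04]
contact_force: [0.8, -0.5, 0.1]
grip_width: 0.0851
```

```bash
python3 st.py; python3 - <<'E'
from h import *
f=grab("wrist","w9");show("w9c",f["pixels"],180,0,460,200,2.8)
E
python3 st.py
```

```text
t 16.2 Fx 0.64 Fy -0.63 Fz 0.06 pos x -0.45 y -9.80 z 40.81 mom [ 0.   -0.03 -0.  ] w 0.0851 [0.6093 0.0521 0.0408]
t 16.25 Fx 0.03 Fy 0.36 Fz 0.44 pos x -0.44 y -9.83 z 40.81 mom [ 0.02 -0.   -0.  ] w 0.0853 [0.6093 0.0521 0.0408]
```

View pics/w9.png

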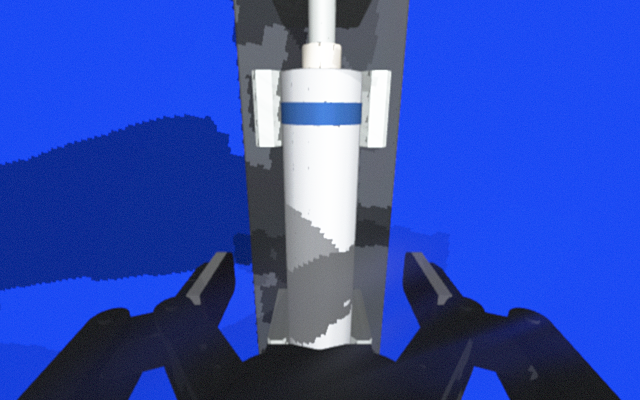

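Released cleanly, and the tube stays against the nose at (321,70). Now I retreat straight up.

Emit:
send_rows(
  rows="0 0 0.01 0 0 0; 0 0 0.02 0 0 0; 0 0 0.03 0 0 0; 0 0 0.03 0 0 0; 0 0 0.035 0 0 0; 0 0 0.035 0 0 0; 0 0 0.03 0 0 0; 0 0 0.03 0 0 0; 0 0 0.01 0 0 0; 0 0 0 0 0 0",
)

```text
clock: 17.25
tcp_pos: [0.61, 0.0524, 0.2728]
orientation: [-1.306, 1.038, -1.042]
contact_force: [-0.3, -0.0, 0.1]
grip_width: 0.0852
```

```bash
python3 st.py; python3 - <<'E'
from h import *
f=grab("wrist","w10");np.save("w10.npy",f,allow_pickle=True)
t=grab("top");np.save("t10.npy",t,allow_pickle=True)
g=grab("scene");np.save("s10.npy",g,allow_pickle=True)
show("s10c",g["pixels"],310,120,430,280,3.6)
E
```

```text
t 17.25 Fx -0.30 Fy 0.03 Fz 0.09 pos x 0.35 y -9.68 z 272.80 mom [0.   0.02 0.02] w 0.0852 [0.61   0.0524 0.2728]
```

View pics/w10.png

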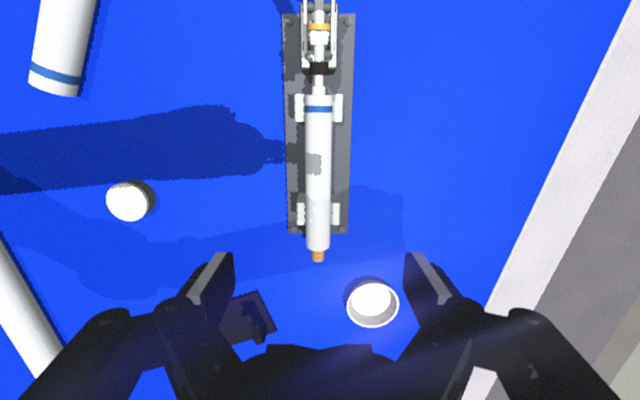

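View pics/s10c.png

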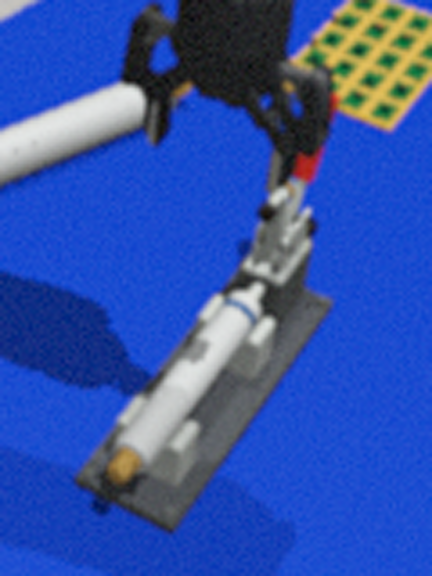

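The tube is bedded centrally in both Vs, with the nose against its blue-ringed end. Next I locate the fixture origin and the handle.

```bash
python3 - <<'E'
from h import *
f=np.load("w10.npy",allow_pickle=True).item();t=np.load("t10.npy",allow_pickle=True).item();s=np.load("s10.npy",allow_pickle=True).item()
x=np.array([.974,.225]);y=np.array([-.225,.974]);O=np.array([.6075,.0618])
a=f["pixels"];show("w10c",a,270,0,370,60,7)
# vertical scan profile for plate ends in wrist
print([ (r_,a[r_,292].tolist()) for r_ in range(8,22,2)],[ (r_,a[r_,294].tolist()) for r_ in range(228,242,2)])
for n,u in (("pl+",(320,13.5)),("pl-",(320,233.5))):
    p=onz(f,u,.012)[0,:2];print(n,((p-O)@x).round(4),((p-O)@y).round(4))
h=cv2.cvtColor(t["pixels"],cv2.COLOR_RGB2HSV).astype(int)
m=((h[...,0]<8)|(h[...,0]>172))&(h[...,1]>140)&(h[...,2]>80)
m[:, :225]=0;m[:,275:]=0;m[:130]=0;m[170:]=0
ys,xs=np.nonzero(m);print("top red",len(xs),xs.min(),xs.max(),[(c,ys[xs==c].min(),ys[xs==c].max()) for c in range(xs.min(),xs.max()+1,3)])
h=cv2.cvtColor(s["pixels"],cv2.COLOR_RGB2HSV).astype(int)
E
python3 - <<'E'
from h import *
# initial frames: triangulate red handle tip from scene0/top0 (static cameras)
t=np.load("t10.npy",allow_pickle=True).item();s=np.load("s10.npy",allow_pickle=True).item()
x=np.array([.974,.225]);y=np.array([-.225,.974]);O=np.array([.6075,.0618])
def red(fn,box):
    a=cv2.imread(fn);h=cv2.cvtColor(a,cv2.COLOR_BGR2HSV).astype(int);m=((h[...,0]<8)|(h[...,0]>172))&(h[...,1]>140)&(h[...,2]>80)
    k=np.zeros_like(m);k[box[1]:box[3],box[0]:box[2]]=1;return np.argwhere(m&k)[:,::-1]
A=red("pics/top0.png",(225,130,275,170));B=red("pics/scene0.png",(380,130,420,190))
print("A",A.min(0),A.max(0),"B",B.min(0),B.max(0))
# ends along principal axis
def ends(P):
    mu=P.mean(0);v=np.linalg.svd(P-mu)[2][0];q=(P-mu)@v;return P[q<=q.min()+1.5].mean(0),P[q>=q.max()-1.5].mean(0),mu
eA=ends(A);eB=ends(B);print(eA,eB)
for i in range(2):
  for j in range(2):
    P,e=tri(t,eA[i],s,eB[j]);print(i,j,"y %.1f x %.1f z %.1f err %.1f"%((P[:2]-O)@y*1e3,(P[:2]-O)@x*1e3,P[2]*1e3,e*1e3))
P,e=tri(t,eA[2],s,eB[2]);print("cen y %.1f x %.1f z %.1f err %.1f"%((P[:2]-O)@y*1e3,(P[:2]-O)@x*1e3,P[2]*1e3,e*1e3))
E
```

```text
[(8, [28, 65, 206]), (10, [31, 60, 176]), (12, [36, 57, 156]), (14, [91, 95, 105]), (16, [96, 98, 102]), (18, [95, 98, 101]), (20, [93, 99, 100])] [(228, [116, 119, 124]), (230, [114, 120, 123]), (232, [100, 105, 129]), (234, [48, 86, 242]), (236, [38, 80, 241]), (238, [38, 82, 240]), (240, [44, 85, 241])]
pl+ 0.0021 0.1732
pl- 0.0028 -0.1148
top red 58 236 252 [(236, np.int64(149), np.int64(151)), (239, np.int64(149), np.int64(152)), (242, np.int64(149), np.int64(151)), (245, np.int64(150), np.int64(152)), (248, np.int64(150), np.int64(153)), (251, np.int64(151), np.int64(153))]
A [236 148] [252 153] B [393 144] [403 169]
(array([236.625, 150.   ]), array([251.5 , 152.25]), array([242.75      , 150.47727273])) (array([400.4, 145. ]), array([394.2, 168.4]), array([397.61682243, 156.3364486 ]))
0 0 y 197.1 x -0.5 z 208.1 err 4.9
0 1 y 200.4 x 6.7 z 122.5 err 34.6
1 0 y 164.6 x -5.5 z 224.3 err 27.2
1 1 y 166.8 x 1.1 z 140.3 err 0.1
cen y 184.8 x 1.7 z 175.1 err 5.4
```

View pics/w10c.png

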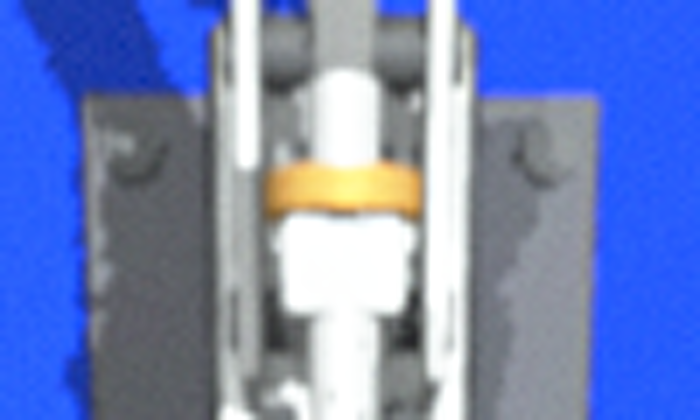

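Emit:
send_rows(
  rows="-0.003 0.013 0 0 0 0; -0.006 0.026 0 0 0 0; -0.0068 0.029 0 0 0 0; -0.0068 0.029 0 0 0 0; -0.0068 0.029 0 0 0 0; -0.005 0.022 0 0 0 0; -0.003 0.014 0 0 0 0; -0.0013 0.006 0 0 0 0; 0 0 0 0 0 0; 0 0 0 0 0 0; 0 0 0 0 0 0",
  grip=0,
)

```text
clock: 18.5
tcp_pos: [0.5711, 0.2185, 0.2706]
orientation: [-1.308, 1.042, -1.043]
contact_force: [1.1, -0.8, 0.3]
grip_width: -0.0
```

```bash
python3 st.py; python3 - <<'E'
from h import *
f=grab("wrist","w11");np.save("w11.npy",f,allow_pickle=True)
g=grab("scene","s11");show("s11c",g["pixels"],330,90,450,240,4)
E
```

```text
t 18.5 Fx 0.86 Fy -0.98 Fz 0.26 pos x -0.15 y 160.85 z 270.61 mom [-0.02 -0.    0.05] w -0.0 [0.5711 0.2185 0.2706]
```

View pics/w11.png

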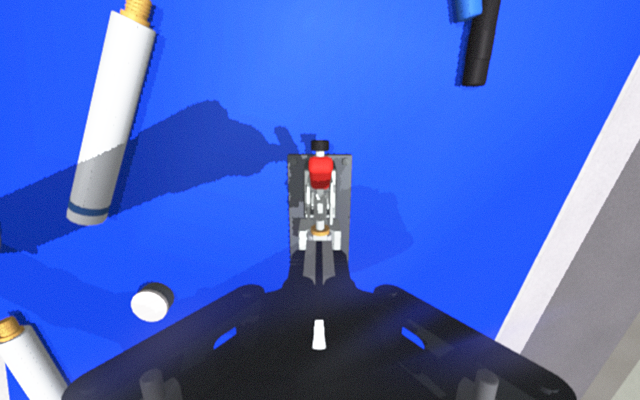

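View pics/s11c.png

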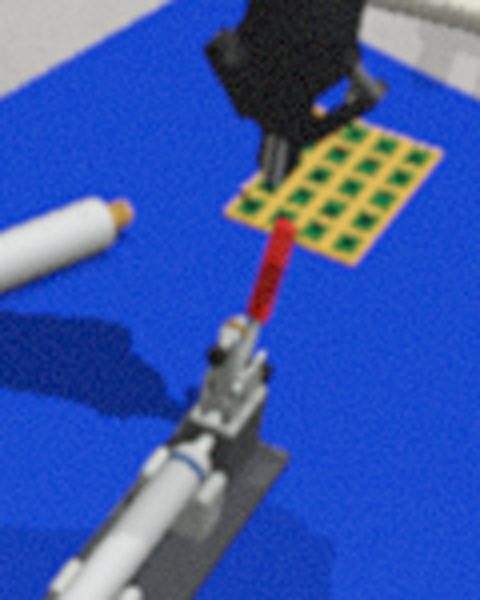

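The red handle end is at (320,168) in the wrist view, in line with the closed fingertips (col ~319). I descend on the tube side of the handle.

Emit:
send_rows(
  rows="0 0 -0.01 0 0 0; 0 0 -0.02 0 0 0; 0 0 -0.02 0 0 0; 0 0 -0.02 0 0 0; 0 0 -0.01 0 0 0; 0 0 0 0 0 0; 0 0 0 0 0 0",
)

```text
clock: 19.3
tcp_pos: [0.5709, 0.2203, 0.1912]
orientation: [-1.307, 1.04, -1.04]
contact_force: [-1.0, -0.2, 0.2]
grip_width: -0.0003
```

```bash
python3 st.py; python3 - <<'E'
from h import *
f=grab("wrist");show("w12c",f["pixels"],240,120,400,290,4)
import numpy as np
# arc table
y=np.array([-.225,.974])
th0=1.16
for th in np.arange(1.16,-0.01,-0.0967):
    r=85;h=6.5
    Y=154+r*np.cos(th)-h*np.sin(th);Z=109+r*np.sin(th)+h*np.cos(th)
    print("%.3f Q y %.1f z %.1f  TCPy %.1f"%(th,Y,Z,Y-11))
E
```

```text
t 19.3 Fx -1.00 Fy 0.06 Fz 0.21 pos x -0.03 y 162.64 z 191.21 mom [-0.01 -0.04 -0.02] w -0.0003 [0.5709 0.2203 0.1912]
1.160 Q y 182.0 z 189.5  TCPy 171.0
1.063 Q y 189.6 z 186.4  TCPy 178.6
0.967 Q y 196.9 z 182.6  TCPy 185.9
0.870 Q y 203.8 z 178.2  TCPy 192.8
0.773 Q y 210.3 z 173.0  TCPy 199.3
0.676 Q y 216.2 z 167.3  TCPy 205.2
0.580 Q y 221.5 z 161.0  TCPy 210.5
0.483 Q y 226.3 z 154.2  TCPy 215.3
0.386 Q y 230.3 z 147.1  TCPy 219.3
0.290 Q y 233.6 z 139.5  TCPy 222.6
0.193 Q y 236.2 z 131.7  TCPy 225.2
0.096 Q y 238.0 z 123.6  TCPy 227.0
-0.000 Q y 239.0 z 115.5  TCPy 228.0
```

View pics/w12c.png

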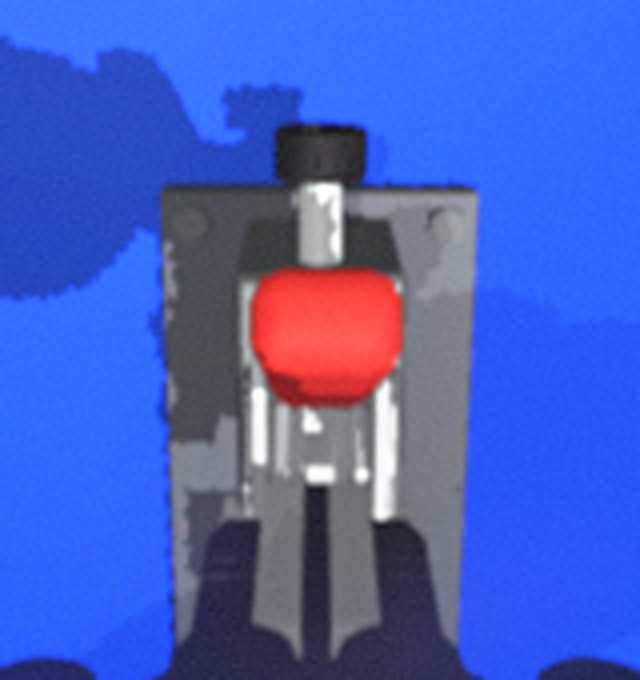

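Emit:
send_rows(
  rows="-0.0006 0.0027 0 0 0 0; -0.0006 0.0027 0 0 0 0; -0.0006 0.0027 -0.001 0 0 0; -0.0009 0.0037 -0.0015 0 0 0; -0.0009 0.0037 -0.0016 0 0 0; -0.0008 0.0036 -0.0019 0 0 0; -0.0008 0.0036 -0.0019 0 0 0",
)

```text
clock: 20.05
tcp_pos: [0.5654, 0.2432, 0.1828]
orientation: [-1.308, 1.04, -1.04]
contact_force: [0.2, -0.4, 0.7]
grip_width: 0.0001
```

```bash
python3 st.py
```

```text
t 20.05 Fx 0.11 Fy -0.48 Fz 0.68 pos x -0.20 y 186.17 z 182.78 mom [-0.08 -0.12 -0.02] w 0.0001 [0.5654 0.2432 0.1828]
```

Emit:
send_rows(
  rows="-0.0008 0.0034 -0.0022 0 0 0; -0.0008 0.0034 -0.0022 0 0 0; -0.0007 0.0032 -0.0026 0 0 0; -0.0007 0.0032 -0.0026 0 0 0",
)

```text
clock: 20.45
tcp_pos: [0.5622, 0.2564, 0.173]
orientation: [-1.308, 1.04, -1.04]
contact_force: [0.0, 0.3, 1.1]
grip_width: 0.0
```

```bash
python3 st.py; python3 - <<'E'
from h import *
f=grab("wrist","w13");g=grab("scene");
a=cv2.resize(f["pixels"][110:300,240:400],None,fx=2.5,fy=2.5);b=cv2.resize(g["pixels"][110:229,345:445],None,fx=4,fy=4)
cv2.imwrite("pics/p13.png",np.hstack([a[:475],b[:475]])[:,:,::-1])
E
```

```text
t 20.45 Fx 0.08 Fy 0.31 Fz 1.13 pos x -0.30 y 199.70 z 173.03 mom [ 0.04 -0.03 -0.05] w 0.0 [0.5622 0.2564 0.173 ]
```

View pics/p13.png

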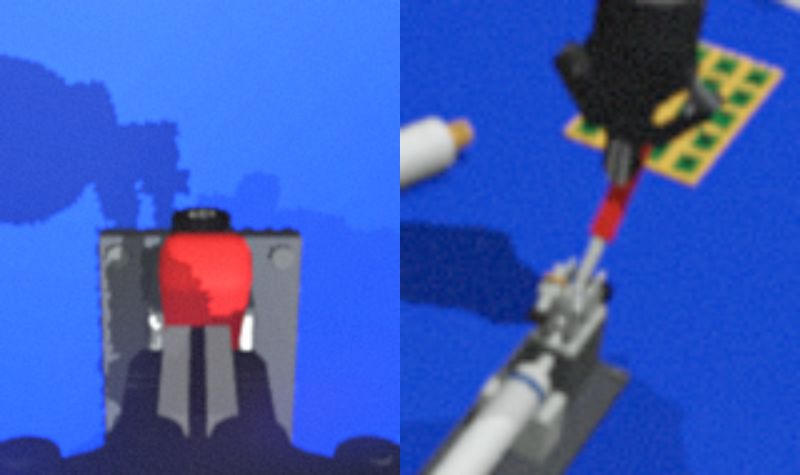

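The handle is coming down ahead of the fingertips, which sit on its top face at low force. I continue along the arc.

Emit:
send_rows(
  rows="-0.0007 0.0029 -0.0028 0 0 0; -0.0007 0.0029 -0.0029 0 0 0; -0.0006 0.0026 -0.0031 0 0 0; -0.0006 0.0026 -0.0032 0 0 0; -0.0006 0.0023 -0.0034 0 0 0; -0.0005 0.0023 -0.0034 0 0 0",
)

```text
clock: 21.15
tcp_pos: [0.5586, 0.2719, 0.1542]
orientation: [-1.308, 1.04, -1.04]
contact_force: [0.2, 0.2, -0.2]
grip_width: -0.0003
```

```bash
python3 st.py
```

```text
t 21.15 Fx 0.23 Fy 0.16 Fz -0.24 pos x -0.34 y 215.66 z 154.19 mom [ 0.05 -0.07 -0.01] w -0.0003 [0.5586 0.2719 0.1542]
```

Emit:
send_rows(
  rows="-0.0004 0.0019 -0.0035 0 0 0; -0.0004 0.0019 -0.0036 0 0 0; -0.0004 0.0016 -0.0038 0 0 0; -0.0004 0.0016 -0.0038 0 0 0; -0.0003 0.0013 -0.0039 0 0 0; -0.0003 0.0013 -0.0039 0 0 0",
)

```text
clock: 21.75
tcp_pos: [0.5565, 0.2815, 0.1319]
orientation: [-1.308, 1.04, -1.04]
contact_force: [-0.1, 0.6, 2.7]
grip_width: 0.0
```

```bash
python3 st.py; python3 - <<'E'
from h import *
f=grab("wrist","w14");g=grab("scene");
a=cv2.resize(f["pixels"][110:300,240:400],None,fx=2.5,fy=2.5);b=cv2.resize(g["pixels"][110:229,345:445],None,fx=4,fy=4)
cv2.imwrite("pics/p14.png",np.hstack([a[:475],b[:475]])[:,:,::-1])
E
```

```text
t 21.75 Fx -0.01 Fy 0.60 Fz 2.66 pos x -0.28 y 225.52 z 131.90 mom [ 0.02  0.15 -0.  ] w 0.0 [0.5565 0.2815 0.1319]
```

View pics/p14.png

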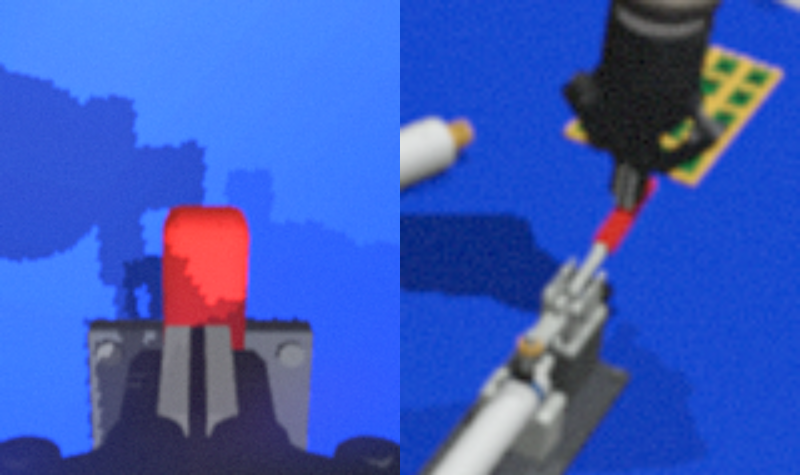

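Emit:
send_rows(
  rows="-0.0002 0.001 -0.003 0 0 0; -0.0001 0.0005 -0.003 0 0 0; -0.0001 0.0004 -0.002 0 0 0; 0 0.0002 -0.002 0 0 0; 0 0 0 0 0 0",
)

```text
clock: 22.35
tcp_pos: [0.556, 0.2832, 0.1216]
orientation: [-1.308, 1.041, -1.04]
contact_force: [-0.6, 0.2, 0.5]
grip_width: -0.0002
```

```bash
python3 st.py
```

```text
t 22.35 Fx -0.52 Fy 0.32 Fz 0.49 pos x -0.35 y 227.27 z 121.57 mom [0.02 0.03 0.02] w -0.0002 [0.556  0.2832 0.1216]
```

Emit:
send_rows(
  rows="0 0 -0.0015 0 0 0; 0 0 -0.0015 0 0 0; 0 0 -0.001 0 0 0; 0 0 0 0 0 0",
)

```text
clock: 22.75
tcp_pos: [0.556, 0.283, 0.1177]
orientation: [-1.309, 1.041, -1.041]
contact_force: [0.0, -0.0, -0.4]
grip_width: -0.0001
```

```bash
python3 st.py
```

```text
t 22.75 Fx 0.01 Fy -0.05 Fz -0.43 pos x -0.34 y 227.07 z 117.69 mom [-0.03  0.01 -0.01] w -0.0001 [0.556  0.283  0.1177]
```

Emit:
send_rows(
  rows="0 0 -0.001 0 0 0; 0 0 -0.001 0 0 0; 0 0 0 0 0 0",
)

```text
clock: 23.05
tcp_pos: [0.556, 0.2832, 0.1158]
orientation: [-1.308, 1.04, -1.04]
contact_force: [-0.4, -1.0, 1.2]
grip_width: 0.0001
```

```bash
python3 st.py
```

```text
t 23.05 Fx -0.62 Fy -0.90 Fz 1.21 pos x -0.35 y 227.21 z 115.82 mom [ 0.03 -0.03  0.  ] w 0.0001 [0.556  0.2832 0.1158]
```

Emit:
send_rows(
  rows="0 0 -0.001 0 0 0; 0 0 -0.001 0 0 0; 0 0 0 0 0 0",
)

```text
clock: 23.35
tcp_pos: [0.5562, 0.2834, 0.115]
orientation: [-1.308, 1.04, -1.041]
contact_force: [-1.8, -1.5, 7.1]
grip_width: -0.0001
```

```bash
python3 st.py
```

```text
t 23.35 Fx -2.07 Fy -1.10 Fz 7.12 pos x -0.09 y 227.38 z 114.99 mom [-0.41  0.51 -0.02] w -0.0001 [0.5562 0.2834 0.115 ]
```

Emit:
send_rows(
  rows="0 0 -0.0007 0 0 0; 0 0 0 0 0 0; 0 0 0 0 0 0",
)

```text
clock: 23.65
tcp_pos: [0.5563, 0.2834, 0.1149]
orientation: [-1.308, 1.04, -1.041]
contact_force: [-3.5, -2.7, 12.4]
grip_width: 0.0005
```

```bash
python3 st.py
```

```text
t 23.65 Fx -4.03 Fy -1.84 Fz 12.38 pos x -0.02 y 227.39 z 114.90 mom [-0.62  0.83 -0.02] w 0.0005 [0.5563 0.2834 0.1149]
```

Emit:
send_rows(
  rows="0 0 0.003 0 0 0; 0 0 0.01 0 0 0; 0 0 0.02 0 0 0; 0 0 0.03 0 0 0; 0 0 0.03 0 0 0; 0 0 0.03 0 0 0; 0 0 0.03 0 0 0; 0.003 -0.013 0.01 0 0 0; 0.006 -0.026 0 0 0 0; 0.006 -0.026 0 0 0 0; 0.006 -0.026 0 0 0 0; 0.003 -0.013 0 0 0 0; 0 0 0 0 0 0; 0 0 0 0 0 0",
)

```text
clock: 25.05
tcp_pos: [0.5797, 0.1802, 0.2761]
orientation: [-1.308, 1.041, -1.039]
contact_force: [0.3, 0.3, 1.0]
grip_width: 0.0001
```

```bash
python3 st.py; python3 - <<'E'
from h import *
f=grab("wrist","w15");np.save("w15.npy",f,allow_pickle=True);g=grab("scene","s15");t=grab("top","t15")
a=cv2.resize(t["pixels"][110:210,225:360],None,fx=3,fy=3,interpolation=cv2.INTER_CUBIC);b=cv2.resize(g["pixels"][130:280,310:440],None,fx=3,fy=3,interpolation=cv2.INTER_CUBIC)
cv2.imwrite("pics/p15.png",np.hstack([a[:300],b[:300]])[:,:,::-1])
E
```

```text
t 25.05 Fx 0.37 Fy 0.25 Fz 0.95 pos x -0.45 y 121.58 z 276.12 mom [0.02 0.02 0.02] w 0.0001 [0.5797 0.1802 0.2761]
```

View pics/w15.png

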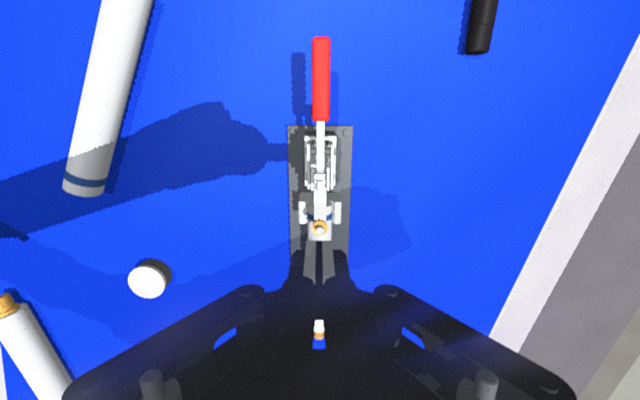

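View pics/p15.png

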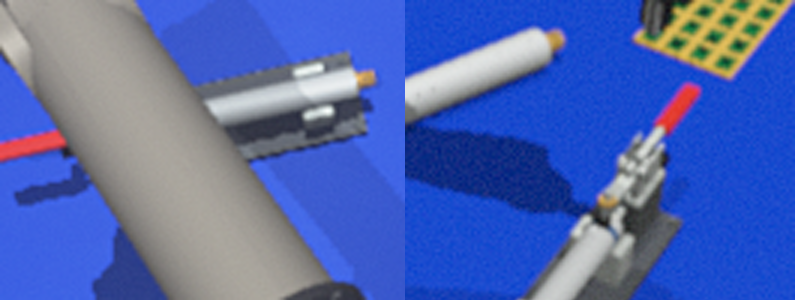

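```bash
python3 - <<'E'
from h import *
f=np.load("w15.npy",allow_pickle=True).item()
x=np.array([.974,.225]);y=np.array([-.225,.974]);O=np.array([.6075,.0618])
for u,z in (((320.5,36.5),.1155),((320.5,121),.1155)):
    p=onz(f,u,z)[0,:2];print((p-O)@x*1e3,(p-O)@y*1e3)
# alternative if angle .08: tip z = .109+.0065+.108*.08
p=onz(f,(320.5,36.5),.124)[0,:2];print("if 0.08 rad",(p-O)@y*1e3)
E
```

```text
0.36133599011705514 259.84641474469447
0.6118542216896894 184.5404940265924
if 0.08 rad 258.1137959147166
```

Emit:
send_rows(
  rows="0.004 -0.016 0 0 0 0; 0.006 -0.027 0 0 0 0; 0.006 -0.027 0 0 0 0; 0.006 -0.027 0 0 0 0; 0.006 -0.027 0 0 0 0; 0.004 -0.018 -0.02 0 0 0; 0 0 -0.03 0 0 0; 0 0 -0.02 0 0 0; 0 0 0 0 0 0; 0 0 0 0 0 0",
)

```text
clock: 26.2
tcp_pos: [0.6123, 0.037, 0.2067]
orientation: [-1.308, 1.04, -1.04]
contact_force: [-0.5, -0.5, 0.2]
grip_width: -0.0002
```

```bash
python3 st.py; python3 - <<'E'
from h import *
f=grab("wrist","w16");np.save("w16.npy",f,allow_pickle=True);show("w16c",f["pixels"],240,0,400,120,5);t=grab("top","t16");g=grab("scene","s16")
E
```

```text
t 26.2 Fx -0.55 Fy -0.35 Fz 0.19 pos x -0.87 y -25.20 z 206.73 mom [ 0.06  0.02 -0.02] w -0.0002 [0.6123 0.037  0.2067]
```

View pics/w16c.png

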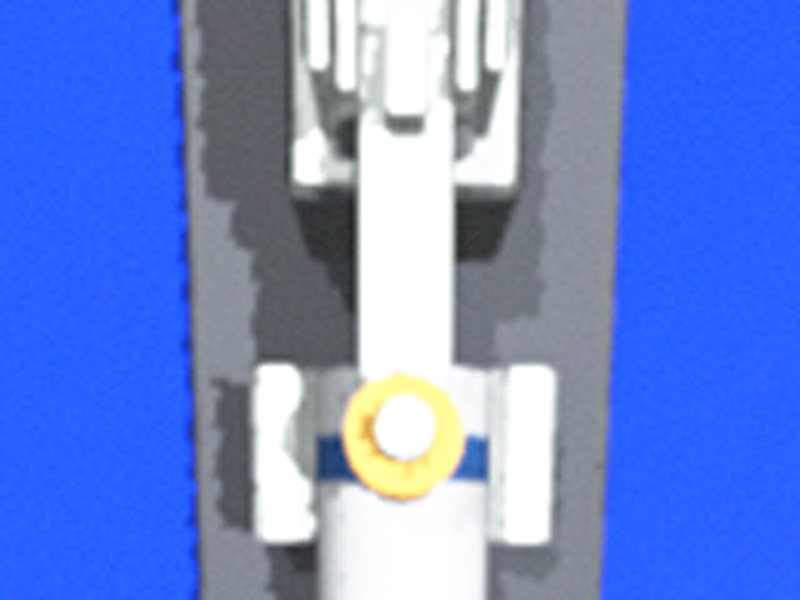

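View pics/s16.png

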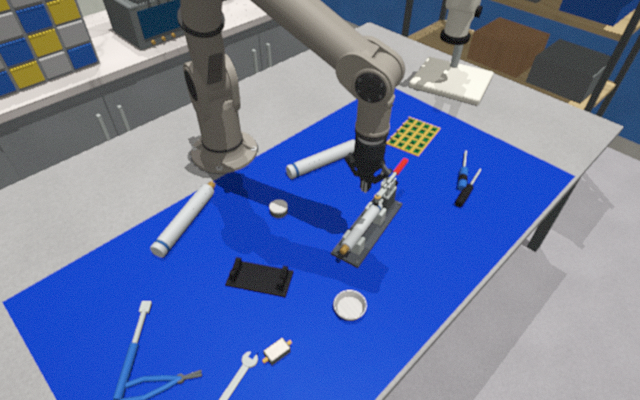

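```bash
python3 - <<'E'
from h import *
x=np.array([.974,.225]);y=np.array([-.225,.974]);O=np.array([.6075,.0618])
for n in ("w10","w16"):
    f=np.load(n+".npy",allow_pickle=True).item();h=cv2.cvtColor(f["pixels"],cv2.COLOR_RGB2HSV).astype(int)
    out=[]
    for sx in (-.0115,-.0125,.0115,.0125):
        zz=.0606+np.sqrt(.016**2-sx**2)
        ys=np.arange(.04,.085,.0002);P=np.c_[O+sx*x+ys[:,None]*y,np.full(len(ys),zz)]
        uv=proj(f,P).round().astype(int);m=(h[uv[:,1],uv[:,0],1]>120)
        out.append((sx,(ys[m].min()*1e3).round(1),(ys[m].max()*1e3).round(1)) if m.any() else None)
    zz=.0766; ys=np.arange(-.14,-.09,.0002);P=np.c_[O+ys[:,None]*y,np.full(len(ys),.0686)]
    uv=proj(f,P).round().astype(int);ok=(uv[:,1]<400);m=ok&(h[uv[:,1].clip(0,399),uv[:,0],1]>90)&(h[uv[:,1].clip(0,399),uv[:,0],0]<30)
    print(n,out,"brass",ys[m].min()*1e3 if m.any() else None,ys[m].max()*1e3 if m.any() else None)
E
```

```text
w10 [(-0.0115, np.float64(61.6), np.float64(67.8)), (-0.0125, np.float64(61.6), np.float64(67.8)), (0.0115, np.float64(61.6), np.float64(66.8)), (0.0125, np.float64(61.6), np.float64(66.8))] brass -128.19999999999968 -115.1999999999993
w16 [(-0.0115, np.float64(61.8), np.float64(65.0)), (-0.0125, np.float64(61.8), np.float64(67.6)), (0.0115, np.float64(61.0), np.float64(65.8)), (0.0125, np.float64(61.0), np.float64(67.6))] brass None None
```

There is no detectable shift of the tube when clamped. The clamp arm hides the nose from above, so I take one tilted side view to check the contact.

Emit:
send_rows(
  rows="0.012 0.013 0 -0.02 0.09 0; 0.012 0.013 0 -0.023 0.1 0; 0.012 0.013 0 -0.023 0.1 0; 0.012 0.013 0 -0.023 0.1 0; 0.012 0.013 0 -0.023 0.1 0; 0.012 0.013 0 -0.023 0.1 0; 0 0 0 0 0 0; 0 0 0 0 0 0",
)

```text
clock: 27.15
tcp_pos: [0.6842, 0.1162, 0.2051]
orientation: [-1.784, 1.42, -0.741]
contact_force: [-0.4, -0.2, -0.6]
grip_width: 0.0
```

```bash
python3 st.py; python3 - <<'E'
from h import *
f=grab("wrist","w17");np.save("w17.npy",f,allow_pickle=True)
x=np.array([.974,.225]);y=np.array([-.225,.974]);O=np.array([.6075,.0618])
for Y in (79,154):print(proj(f,np.r_[O+y*Y/1e3,.0606]))
E
```

```text
t 27.15 Fx -0.46 Fy -0.06 Fz -0.59 pos x 86.99 y 35.75 z 205.13 mom [ 0.14 -0.55  0.06] w 0.0 [0.6842 0.1162 0.2051]
[[328.94097087 140.16122851]]
[[329.89778261  61.53303612]]
```

View pics/w17.png

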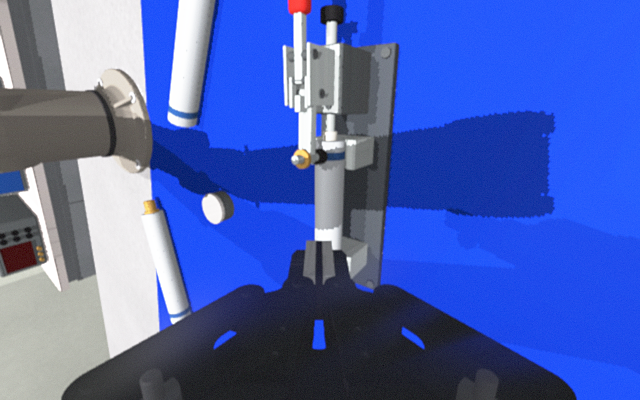

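```bash
python3 - <<'E'
from h import *
f=np.load("w17.npy",allow_pickle=True).item();show("w17c",f["pixels"],285,95,385,170,8)
E
```

```text
(no output)
```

View pics/w17c.png

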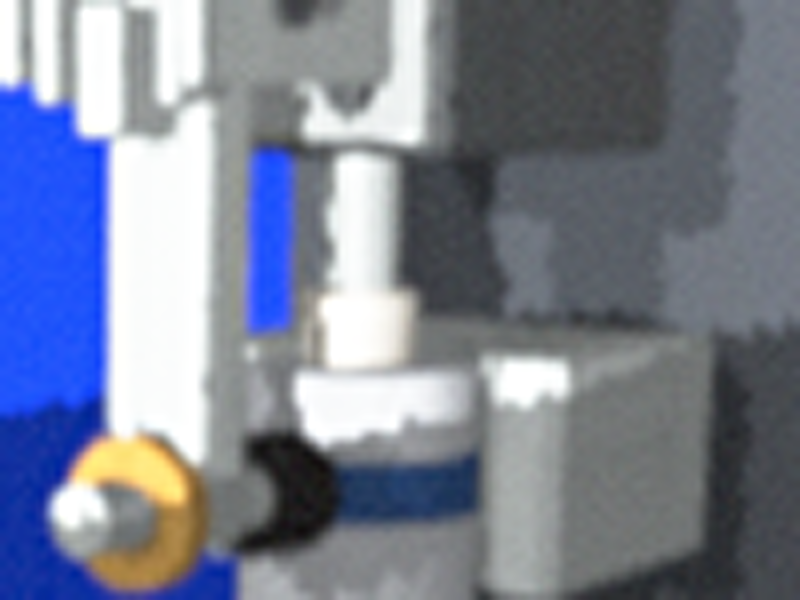

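In the side view the nose, at about (330,140), meets the tube end with no gap and no brass showing. The rubber cap presses on the tube by the blue ring, and the robot is clear of everything. Handing in.

```bash
python3 -c "
from bench import r
print(r.hand_in())"
```

```text
the job is handed in; nothing more can be done
None
```

The tube is in the V-blocks with its blue-ringed end on the white nose, and the toggle clamp is locked. I handed the job in at about 27 s of the 64 s allowed.

**What I did:** I took the smallest tube from the cradle and lowered it into the Vs by feel. I slid it to the stop with about 5–6 N of drag, until the push read about 10.9 N in one reading and 11.4 N in another. That is roughly 5–6 N beyond the drag. I then let go and pushed the handle down its arc until its end stop took about 12 N.

**Last checks:**
- **Tube:** A tilted side view shows the nose on the tube end with no gap and no pin visible. The tube looks bedded in both Vs.
- **Clamp:** The handle looks level and the rubber cap sits by the blue ring. The handle's tip came out 2 mm short of its nominal position, within the 2 mm calibration error. The camera alone can't tell locked from just before dead centre, so the firm end stop is the main evidence of locking.
- **Shift on clamping:** I saw none within about 0.5 mm, judged from the ring edges partly hidden by the cap. The brass connector was out of view, so I couldn't use it as a second check.
- **Other items:** The dish, tin and attenuator look to be where they started, and the robot was clear of everything.

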